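# Dock the flopped camera stand

### The arm

A 6-joint arm with a two-finger parallel gripper is mounted at the origin on the work surface. World frame = base frame: x ahead of the robot, y to its left, z up, the work surface at z = 0. Lengths are in m, angles in rad, forces in N, time in s.
With the tool pointing down it reaches from about 0.275 to 0.825 m from the base axis. Payload 4.9 kg.
Tool frame: the origin (TCP) lies at the centre of the arm's flange, where the gripper is bolted on; the fingertips stand bot.finger_overhang ahead of it and the grasp point (between the pads) lies 155 mm ahead of it (bot.finger_overhang is the distance from the TCP to the fingertips, in m); x points along the fingers, y is the direction in which the jaws open and shut, and the axes are right-handed (so a half turn about x gives the same grasp; the last joint's range is limited). The gripper opens to 85 mm and grips with 20 to 120 N. Pads are 22 mm wide; open, the fingers measure 114 mm over their backs; the gripper's body (76 mm by 85 mm) begins 54 mm behind the grasp point. The pads swing forward as they close: fully open they stand 13 mm farther back than shut.
Start: joints at [-1.314, 0.326, -0.193, 1.052, 0, 1.437], TCP at [0.21, -0.509, 0.405] pointing down, gripper open.
Joint ranges: [-2.65, 2.65], [-0.97, 1.79], [-1.3, 1.35], [-1.93, 2.1], [-1.47, 1.37], [-3.14, 3.14]. Speed limits (rad/s): [2.57, 2.57, 3.14, 3.14, 3.14, 3.14].

### API

Orientations are given as a rotation vector (axis times angle).
In Python, from workcell import bot gives the robot as it stands.
- The arm moves only by the tool servo_tool, never from a script. Its argument "increments" is a list of rows, each a list of 3 entries, a list of its own where there are three numbers: the shift along the world's x, y, z in m, then the turn, a rotation vector about the world's x, y, z in units of 8 degrees (1.0 is 8 degrees), then the opening, from 0 (shut) to 1 (fully open). In form: [[[x, y, z], [wx, wy, wz], fingers], ...]. A call has 1 to 8 rows; each row shifts and turns the commanded pose from where the row before left it; what a row does not reach is not made up. A row lasts 1/10 s, in which the tool goes at most 50 mm and 8.59 degrees, less where a joint would pass 70% of its speed; a pose out of reach is approached as far as the arm can. A call with a gripper value outside its range is refused whole. The fingers move at their own pace and stop on an object; the grip force is fixed at half the most. Time passes only in rows, so rows that do not move let the fingers close. It gives the time, the measured TCP pose, the force and the opening at its end, in the units of the state.
- bot.get_state(): the state, without advancing time (a new reading comes with each control period).
- bot.get_image(name): name is "scene" or "top"; returns a dict with "img" (420x560x3 uint8, blue, green, red), "depth" (420x560 float32, m along the optical axis (not along the pixel's ray), 0 where there is no reading), "K" (3x3 intrinsics, pixels), "view" (4x4, takes a point from world to camera coordinates). Camera axes: x right, y down, z forward; pixel columns grow to the right and rows downward; lengths in m; the calibration is good to about 2 mm. A picture is of the moment at which its call begins.
- bot.sign_off(): hands the job in, once; it reports no verdict.
The state is a dict: "t": time; "joint_pos": joint angles; "qvel": joint speeds; "joint_torque": joint torques, N m; "position": TCP position; "orientation": TCP orientation; "contact_force": force on the tool from outside, world axes, zero at the start; "wrist_torque": the same for the moment, N m; "width": finger opening in m.
Only numpy, scipy, OpenCV 4.12 (cv2) and the standard library are available. Lean on these libraries where they do the work, as an engineer would, in place of code of your own. Each camera call takes 0.05 s, during which the arm holds its last target. There are 200 camera calls.

### The job

The camera on this stand is too heavy for its sprung tilt pivot and has flopped sideways onto the stop. Lift the stand off the bench by its handle and, close to where it stood, bring the camera upright by tilting and moving the stand, and keep it steadily upright in the air for a good four seconds; then carry it, camera always upright, to the dock, slide the mast between the fork's prongs from the open end, set the stand down gently on the dock's bed and let go, so that the fork keeps the camera upright. Do not touch the camera or its mast with the robot, do not bang it against the fork, and leave the other things on the bench alone.

Things in the scene. Friction and masses are not known exactly. Their poses are not given: they have to be found in the camera images.
- stand: Loose camera stand, 0.42 kg without mast and camera: dark steel plate 280 x 110 x 12 mm with an upright handle block. Origin: on the plate's underside, below the handle's middle; x along the plate from handle to mast, z up. Plate from x = -80 to +200 mm. Two aluminium cheeks (36 mm wide, 72 mm high) carry the pivot at x = 170, y = 0, z = 60 mm.
- handle (a point): Middle of the handle: an upright black rubber block, 60 long (along the stand's x) x 20 thick (along y), from the plate's top (12 mm) to 75 mm above the plate's underside, to be gripped across the 20 mm. This point is 52 mm above the stand's origin, a good grip height; axes as the stand's.
- pivot (a joint): Hinge of the mast about the stand's x: 0 = square to the plate, + = leaning to the stand's -y; stops at -0.28, +0.28 rad; starts on the + stop. Spring to 0: 0.30 N m/rad, drag 0.095 N m s/rad, dry friction 0.002 N m. Weight (0.475 N m per rad off vertical) beats the spring: it falls from upright, e-fold in 0.5 to 0.8 s. Tilting the stand winds the spring and so drives the mast the same way.
- camera: Mast and camera, one rigid part, nominally 0.25 kg (hidden, +-12 percent), centre of mass 194 mm above the pivot, moment of inertia about the pivot 0.0103 kg m2. Aluminium mast 16 mm in diameter, black camera 50 x 78 x 56 mm centred 220 mm above the pivot, lens to the stand's +x. Origin: on the pivot; z up the mast, x as the stand's x.
- mast_mid (a point): Point on the mast's axis 105 mm above the pivot.
- dock: Dock, fixed to the bench: grey bed 370 x 150 x 12 mm (x = -100 to +270 mm) with a column at its far end that carries a level fork of two black prongs. Origin: on the bench, below where the stand's origin belongs; x along the bed towards the column, as the stand's x must point; z up. The stand enters the fork along +x.
- dock_seat (a point): Point on top of the dock's bed (12 mm above the bench) where the stand's origin must come to rest; axes as the dock's.
- fork (a point): Middle of the fork's gap, where the mast belongs: x = 170, z = 177 mm in the dock's frame. Prongs from z = 164 to 190 mm; the gap between them is 28 mm wide from x = 145 mm to the column's face at 230 mm, and flares to about 65 mm wide at x = 104 mm, its open end.
- spool: Bystander: orange filament spool lying flat, 160 mm across, 60 mm high. Origin under its centre.
- vase: Bystander: white printed vase, 90 mm across, 120 mm high. Origin under its centre.
- bin: Bystander: blue open bin, 140 x 100 x 60 mm. Origin under its centre.

How it is judged:
On the way:
1. within 0.2 m of where it stood, the stand is off the bench (25 mm or more) and the camera is kept within 0.1 rad of upright, touching nothing, for 4 s (height (world z) of stand above 0.025 m and angle between camera's own z axis and vertical below 0.1 rad and distance of stand from where it was at the start of the episode below 0.2 m and contact force between camera and anything else below 0.2 N), for 4 s.
At the end, for the whole second after the job is handed in: The stand lies flat and still on the dock's bed, within 20 mm (along) and 15 mm (across) of its seat and 0.12 rad of the dock's direction, released; the mast is in the fork's gap, the camera within 0.13 rad of upright, at most settling gently (under 0.25 rad/s) against a prong (x of stand in the frame of dock_seat between -0.02 and 0.02 m and y of stand in the frame of dock_seat between -0.015 and 0.015 m and z of stand in the frame of dock_seat between -0.005 and 0.005 m and angle between the x axis of stand and the x axis of dock, either way round below 0.12 rad and angle between stand's own z axis and vertical below 0.03 rad and angle between camera's own z axis and vertical below 0.13 rad and horizontal distance between mast_mid and fork below 0.025 m and linear speed of stand below 0.02 m/s and angular speed of camera below 0.25 rad/s); the robot touches nothing.
It fails at once if the camera tips more than 0.15 rad from upright once the stand is more than 0.2 m from where it stood (distance of stand from where it was at the start of the episode above 0.2 m and angle between camera's own z axis and vertical above 0.15 rad).
It fails at once if the robot touches the camera or its mast (contact force between any of the arm, the fingers and camera above 0.5 N).
It fails at once if the mast or camera is banged against the dock (over 12 N), or the stand slammed onto the dock (over 40 N) (contact force between camera and dock above 12 N or contact force between stand and dock above 40 N).
It fails at once if the spool, vase or bin is moved by more than 20 mm (distance of any of spool, vase, bin from where it was at the start of the episode above 0.02 m).
It also fails if it takes over 72 s, if anything falls off the work surface, if the arm or the gripper's body presses on something with over 40 N, if the wrist force passes 120 N, or if a joint passes its speed limit or range.

## Working session

There is one attempt and no reset: what is moved stays moved. The work goes in short steps, Python scripts to look and compute and a tool call to move; the robot and the scene stay as the last step left them, time stands still between calls to the robot, and variables do not carry over. Pictures are saved under pics/ and viewed, on a budget of 10 in all, crops included, one or two more only if the job needs it, and the job is handed in when it is done.

Besides the shell and the picture viewer there is one more tool, called after "Emit:" as name(argument=value, ...) on one line, values as JSON. servo_tool: Moves the arm, as the interface text tells. Its arguments: {"type":"object","properties":{"increments":{"type":"array","items":{"type":"array"}}},"required":["increments"]}

```bash
ls; mkdir -p pics
python3 - <<'E'
from workcell import bot
import cv2,numpy as np
s=bot.get_state();print(s,bot.finger_overhang)
for n in("scene","top"):
    d=bot.get_image(n);cv2.imwrite(f"pics/{n}0.png",d["img"]);np.savez(f"{n}0.npz",**d);print(d["K"],d["view"])
E
```

```text
pics
{'t': 0.0, 'joint_pos': array([-1.31422333e+00,  3.26931374e-01, -1.93566367e-01,  1.05201471e+00,
       -1.51103305e-05,  1.43659854e+00]), 'qvel': array([-0.00117849,  0.0004019 ,  0.00059172,  0.00172864, -0.00012926,
        0.0010103 ]), 'joint_torque': array([ 1.15697800e-03, -4.43405843e+01,  2.62437791e+01,  1.56298798e-02,
        4.54033994e-06, -3.84365777e-06]), 'position': array([ 0.2094332 , -0.50825884,  0.40391505]), 'orientation': array([ 2.00768576,  0.39911794, -2.00793141]), 'contact_force': array([-0.57512794,  0.13457994,  0.20956995]), 'wrist_torque': array([-0.03224933, -0.01239927,  0.00447375]), 'width': 0.08572401733618289} 0.1734
[[541.22522549   0.         284.87410704]
 [  0.         541.22522549 201.75935434]
 [  0.           0.           1.        ]] [[-0.3211155   0.94697612 -0.0110031   0.20827178]
 [ 0.70956856  0.2328844  -0.66503934 -0.37551917]
 [-0.62721392 -0.22136189 -0.74672727  2.47156941]
 [ 0.          0.          0.          1.        ]]
[[394.37663038   0.         280.00521761]
 [  0.         394.37663038 208.44239199]
 [  0.           0.           1.        ]] [[-0.00858449 -0.99988399  0.01258224 -0.00543232]
 [-0.99570903  0.00738788 -0.09224394  0.66177762]
 [ 0.09214028 -0.01332012 -0.99565694  1.36081586]
 [ 0.          0.          0.          1.        ]]
```

View pics/scene0.png

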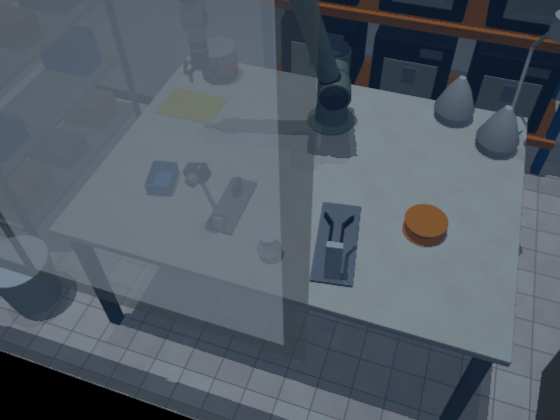

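View pics/top0.png

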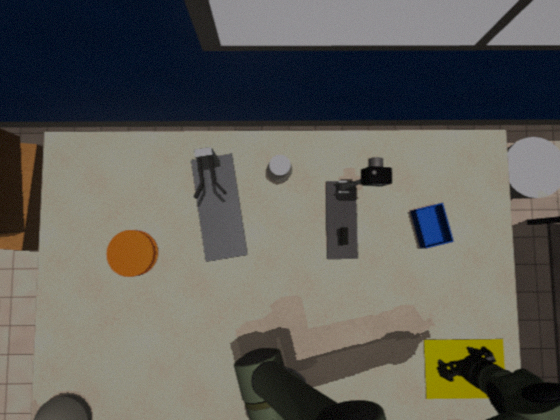

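The top view shows the stand (handle at about 342,236, pivot about 345,188, camera leaning right towards world −y) and the dock bed (column end at 205,155, near end about 225,260). The spool is at (132,253), the vase at (279,167) and the bin at (432,226). The scene view agrees with this.

```bash
cat > h.py <<'E'
import numpy as np,cv2
from scipy.spatial.transform import Rotation as R
def ray(d,uv,z):
    uv=np.atleast_2d(uv).astype(float);V=d["view"];K=d["K"]
    c=-V[:3,:3].T@V[:3,3]
    r=np.c_[uv,np.ones(len(uv))]@np.linalg.inv(K).T@V[:3,:3]
    return c+r*((z-c[2])/r[:,2])[:,None]
def cloud(d):
    v,u=np.mgrid[:420,:560];Z=d["depth"];K=d["K"];V=d["view"]
    P=np.stack([(u-K[0,2])/K[0,0]*Z,(v-K[1,2])/K[1,1]*Z,Z],-1)
    return (P-V[:3,3])@V[:3,:3]
E
python3 - <<'E'
from h import *
d=dict(np.load("top0.npz"));im=d["img"];P=cloud(d);g=im.max(2)
print("R tool\n",R.from_rotvec([2.00768576,0.39911794,-2.00793141]).as_matrix().round(3))
print("cam",-d["view"][:3,:3].T@d["view"][:3,3], "bench z",np.median(P[290:300,100:200,2]),P[290:300,100:200,2].std())
def blob(m,roi,z,name):
    r0,r1,c0,c1=roi;M=np.zeros(m.shape,np.uint8);M[r0:r1,c0:c1]=m[r0:r1,c0:c1]
    cs,_=cv2.findContours(M,cv2.RETR_EXTERNAL,cv2.CHAIN_APPROX_NONE);c=max(cs,key=cv2.contourArea)
    rc=cv2.minAreaRect(c);bp=cv2.boxPoints(rc)+0.0
    w=ray(d,bp,z);print(name,cv2.contourArea(c),rc,"\n",w.round(3),"mid",w.mean(0).round(4),"sides",np.linalg.norm(w[1]-w[0]).round(3),np.linalg.norm(w[2]-w[1]).round(3));return c
print("plate,bench,bed,handle gray",im[250,335],im[270,340],im[230,220],im[236,342])
sm=(im.max(2)<125)
blob(sm,(170,270,315,362),0.012,"stand")
blob(sm,(145,270,180,255),0.012,"dock")
blob(g<45,(222,255,330,355),0.075,"handle")
hs=cv2.cvtColor(im,cv2.COLOR_BGR2HSV)
blob((hs[...,1]>120)&(hs[...,0]<25),(220,290,90,170),0.06,"spool")
H=P[...,2]
for n,(r0,r1,c0,c1),lo,hi in [("handle",(220,260,325,360),.055,.09),("camera",(145,200,325,400),.23,.36),("fork",(140,210,185,235),.17,.21),("vase",(145,190,260,300),.1,.14),("col",(140,175,185,235),.21,.4)]:
    q=P[r0:r1,c0:c1];q=q[(q[...,2]>lo)&(q[...,2]<hi)]
    if len(q):print(n,len(q),q.min(0).round(3),q.max(0).round(3),q.mean(0).round(4))
big=cv2.resize(im[140:270,180:400],None,fx=3.6,fy=3.6,interpolation=cv2.INTER_CUBIC);cv2.imwrite("pics/crop0.png",big)
E
```

```text
R tool
 [[-0.     0.381 -0.925]
 [ 0.002 -0.925 -0.381]
 [-1.    -0.002 -0.   ]]
cam [0.53350537 0.0078054  1.41601908] bench z -0.0007376627905401585 0.10945059121439416
plate,bench,bed,handle gray [67 66 69] [133 147 148] [85 85 89] [19 25 19]
stand 2506.0 ((343.0, 214.5), (89.0, 36.0), 90.0) 
 [[ 0.802 -0.175  0.012]
 [ 0.801 -0.305  0.012]
 [ 0.481 -0.296  0.012]
 [ 0.483 -0.169  0.012]] mid [ 0.6417 -0.2363  0.012 ] sides 0.13 0.32
dock 4421.5 ((217.0486297607422, 203.45022583007812), (111.44506072998047, 45.555091857910156), 81.19320678710938) 
 [[0.871 0.327 0.012]
 [0.896 0.165 0.012]
 [0.499 0.103 0.012]
 [0.476 0.262 0.012]] mid [0.6855 0.2141 0.012 ] sides 0.164 0.402
handle 156.5 ((342.0, 236.0), (18.0, 10.0), 90.0) 
 [[ 0.593 -0.204  0.075]
 [ 0.592 -0.238  0.075]
 [ 0.531 -0.236  0.075]
 [ 0.532 -0.202  0.075]] mid [ 0.562  -0.2201  0.075 ] sides 0.034 0.061
spool 1849.5 ((132.0, 253.0), (46.0, 50.0), 90.0) 
 [[0.589 0.582 0.06 ]
 [0.588 0.411 0.06 ]
 [0.432 0.408 0.06 ]
 [0.434 0.577 0.06 ]] mid [0.5109 0.4944 0.06  ] sides 0.17 0.156
handle 118 [ 0.535 -0.241  0.056] [ 0.593 -0.221  0.082] [ 0.5623 -0.2301  0.0736]
camera 729 [ 0.706 -0.336  0.25 ] [ 0.787 -0.248  0.316] [ 0.7372 -0.2872  0.292 ]
fork 504 [0.683 0.16  0.17 ] [0.843 0.262 0.201] [0.7741 0.2239 0.1889]
vase 347 [ 0.767 -0.044  0.112] [0.834 0.023 0.127] [ 0.8006 -0.0104  0.1198]
```

View pics/crop0.png

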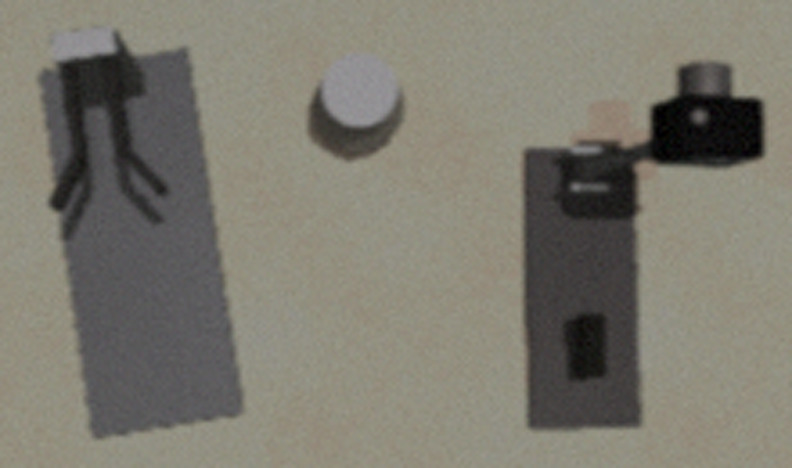

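The crop confirms a stand nearly aligned with world x and a dock yawed about 10°. The two handle estimates, colour and depth, differ by about 10 mm in y. I'll refine both and work out the grasp.

Run:
```python
from h import *
d=dict(np.load("top0.npz"));P=cloud(d);H=P[...,2]
cr=lambda x,y:(180+x/3.6-.36,140+y/3.6-.36)
def edge(a,b,z=.012):
    w=ray(d,[cr(*a),cr(*b)],z);e=w[0]-w[1];return w,np.arctan2(e[1],e[0]),np.linalg.norm(e)
for n,a,b in[("standL",(526,150),(529,430)),("standR",(636,217),(641,428)),("dockL",(40,72),(93,438)),("dockR",(187,47),(243,413)),("docknear",(93,438),(243,413)),("standnear",(529,430),(641,428))]:
    w,y,l=edge(a,b);print(n,w[:,:2].round(4).tolist(),"yaw",round(y,4),"len",l.round(4))
q=P[220:260,325:360];q=q[(q[...,2]>.068)&(q[...,2]<.085)];print("handle top",len(q),q[:,:2].min(0),q[:,:2].max(0),q.mean(0))
# bed plane points -> rect
def rect(roi,lo,hi,thr):
    r0,r1,c0,c1=roi;q=P[r0:r1,c0:c1];g=d["img"].max(2)[r0:r1,c0:c1]
    q=q[(q[...,2]>lo)&(q[...,2]<hi)&(g<thr)];rc=cv2.minAreaRect((q[:,:2]*1000).astype(np.float32));print(len(q),rc,cv2.boxPoints(rc).round(0).tolist())
rect((150,270,180,255),.006,.03,125);rect((170,270,315,362),.006,.022,110)
# prongs
q=P[140:210,185:240];q=q[(q[...,2]>.183)&(q[...,2]<.198)]
psi=np.deg2rad(9);c,s=np.cos(psi),np.sin(psi);
for x0 in np.arange(.68,.86,.01):
    t=np.sort(q[(abs(q[:,0]-x0)<.006),1])
    if len(t)>3:
        k=np.argmax(np.diff(t));print(round(x0,3),len(t),t[[0,k,k+1,-1]].round(3))
```

```text
standL [[0.7604, -0.1767], [0.4822, -0.1743]] yaw -0.0087 len 0.2782
standR [[0.6921, -0.2853], [0.4832, -0.2847]] yaw -0.0029 len 0.209
dockL [[0.8426, 0.3094], [0.4783, 0.2533]] yaw 0.153 len 0.3686
dockR [[0.8673, 0.1624], [0.5013, 0.1066]] yaw 0.1516 len 0.3702
docknear [[0.4783, 0.2533], [0.5013, 0.1066]] yaw 1.7264 len 0.1485
standnear [[0.4822, -0.1743], [0.4832, -0.2847]] yaw 1.5795 len 0.1104
handle top 109 [ 0.53469402 -0.2414069 ] [ 0.59265507 -0.22050472] [ 0.56304785 -0.23076287  0.0743297 ]
3722 ((671.8616943359375, 209.26734924316406), (369.5818786621094, 154.5609130859375), 8.789711952209473) [[477.0, 257.0], [501.0, 105.0], [866.0, 161.0], [843.0, 314.0]]
2002 ((623.6598510742188, -230.114013671875), (110.34019470214844, 276.7086486816406), 89.34382629394531) [[485.0, -284.0], [761.0, -287.0], [763.0, -177.0], [486.0, -173.0]]
0.68 4 [0.251 0.253 0.257 0.26 ]
0.69 16 [0.249 0.257 0.259 0.26 ]
0.7 23 [0.16  0.172 0.244 0.257]
0.71 29 [0.164 0.182 0.239 0.251]
0.72 35 [0.173 0.194 0.232 0.248]
0.73 32 [0.181 0.201 0.232 0.241]
0.74 28 [0.192 0.204 0.232 0.242]
0.75 26 [0.195 0.205 0.235 0.242]
0.76 25 [0.198 0.205 0.235 0.245]
0.77 23 [0.198 0.207 0.236 0.246]
0.78 23 [0.201 0.211 0.238 0.249]
0.79 28 [0.201 0.211 0.24  0.249]
0.8 25 [0.204 0.211 0.242 0.252]
0.81 34 [0.205 0.215 0.23  0.257]
0.82 64 [0.204 0.223 0.226 0.258]
0.83 60 [0.203 0.257 0.262 0.262]
0.84 27 [0.205 0.254 0.262 0.262]
```

The measurements agree:
- **Stand origin:** (0.563, −0.230), yaw −0.009.
- **Dock origin:** (0.589, 0.195), yaw 0.152. The fork midline is at y = 0.220 at x = 0.757, which matches the measured prongs.

I'll approach with the half-turned grasp, because it keeps joint 6 near zero throughout.

Emit:
servo_tool(increments=[[[0.018,0.014,0],[0,0,1],1],[[0.018,0.014,0],[0,0,1],1],[[0.018,0.014,0],[0,0,1],1],[[0.018,0.014,0],[0,0,1],1],[[0.018,0.014,0],[0,0,1],1],[[0.018,0.014,0],[0,0,1],1],[[0.018,0.014,0],[0,0,1],1],[[0.018,0.014,0],[0,0,1],1]])

```text
t: 0.9
position: [0.3541, -0.3958, 0.4043]
orientation: [1.252, 1.182, -1.251]
contact_force: [-0.6, -0.4, -0.8]
width: 0.0853
```

Emit:
servo_tool(increments=[[[0.018,0.014,0],[0,0,1],1],[[0.018,0.014,0],[0,0,1],1],[[0.018,0.014,0],[0,0,1],1],[[0.018,0.014,0],[0,0,1],1],[[0.018,0.014,0],[0,0,1],1],[[0.018,0.014,0],[0,0,1],1],[[0.018,0.014,0],[0,0,1],1],[[0.018,0.014,0],[0,0,1],1]])

```text
t: 1.7
position: [0.4981, -0.2838, 0.4042]
orientation: [0.401, 1.534, -0.4]
contact_force: [-0.4, -0.3, 0.2]
width: 0.0854
```

Emit:
servo_tool(increments=[[[0.018,0.014,0],[0,0,1],1],[[0.018,0.014,0],[0,0,1],1],[[0.018,0.014,0],[0,0,1],1],[[0.012,0.012,0],[0,0,0.64],1],[[0,0,0],[0,0,0],1],[[0,0,0],[0,0,0],1]])

```text
t: 2.3
position: [0.5634, -0.2304, 0.4041]
orientation: [0.007, 1.572, -0.007]
contact_force: [-0.8, -0.3, 0.3]
width: 0.0852
```

```bash
cat >> h.py <<'E'
def st():
    from workcell import bot
    s=bot.get_state();M=R.from_rotvec(s["orientation"]).as_matrix();return s,M
E
python3 - <<'E'
from h import *
s,M=st();print(s["t"],s["position"],s["joint_pos"].round(3),s["contact_force"],s["wrist_torque"],s["width"]);print(M.round(4))
E
```

```text
2.3 [ 0.56337127 -0.23037726  0.40410325] [-0.509  0.437 -0.029  1.107 -0.    -0.5  ] [-0.77362548 -0.30877696  0.33891433] [-0.01682617 -0.02729081 -0.02605979] 0.08520021876292984
[[-1.3e-03  9.3e-03  1.0e+00]
 [ 2.0e-04  1.0e+00 -9.3e-03]
 [-1.0e+00  1.0e-04 -1.3e-03]]
```

Emit:
servo_tool(increments=[[[0,0,-0.02],[0,0,0],1],[[0,0,-0.04],[0,0,0],1],[[0,0,-0.04],[0,0,0],1],[[0,0,-0.04],[0,0,0],1],[[0,0,-0.03],[0,0,0],1],[[0,0,-0.02],[0,0,0],1],[[0,0,-0.007],[0,0,0],1],[[0,0,0],[0,0,0],1]])

```text
t: 3.1
position: [0.5627, -0.231, 0.2069]
orientation: [0.009, 1.573, -0.007]
contact_force: [1.0, -0.1, 0.1]
width: 0.0851
```

Emit:
servo_tool(increments=[[[0,0,0],[0,0,0],0],[[0,0,0],[0,0,0],0],[[0,0,0],[0,0,0],0],[[0,0,0],[0,0,0],0],[[0,0,0],[0,0,0],0],[[0,0,0],[0,0,0],0],[[0,0,0],[0,0,0],0],[[0,0,0],[0,0,0],0]])

```text
t: 3.9
position: [0.5638, -0.2304, 0.2085]
orientation: [0.006, 1.57, -0.006]
contact_force: [-0.7, 0.8, 5.6]
width: 0.0193
```

```bash
cat >> h.py <<'E'
# camera lean from the top view: camera top-face centre vs pivot (pivot from TCP pose; stand x,y,z = tool z,y,-x)
def lean(d,s,save=None,off=0.0):
    M=R.from_rotvec(s["orientation"]).as_matrix();yaw=np.arctan2(M[1,2],M[0,2]);al=np.arctan2(M[2,1],M[2,1]*0+np.hypot(M[0,1],M[1,1]))
    S=np.c_[M[:,2],M[:,1],-M[:,0]]
    piv=s["position"]+S@np.array([.17,0,.06-.207])
    P=cloud(d).reshape(-1,3);q=P-piv
    c,sn=np.cos(yaw),np.sin(yaw);q=np.c_[q[:,0]*c+q[:,1]*sn,-q[:,0]*sn+q[:,1]*c,q[:,2]]
    q=q[(abs(q[:,0])<.032)&(abs(q[:,1])<.15)&(q[:,2]>.205)&(q[:,2]<.29)]
    th=0.
    for _ in range(8):   # keep the top face (z' in 240..258) in the leaning frame, centre its edges
        y=q[:,1]*np.cos(th)+q[:,2]*np.sin(th);z=-q[:,1]*np.sin(th)+q[:,2]*np.cos(th)
        m=(z>.236)&(z<.262);a,b=np.percentile(y[m],[2,98]);th+=(-(a+b)/2/.248)
    return th+off,al,dict(n=int(m.sum()),w=b-a,ztop=float(np.median(z[m])),piv=piv,med=-np.median(y[m])/.248)
E
python3 - <<'E'
from h import *
from workcell import bot
s,M=st();print(s["t"],s["position"],s["contact_force"],s["wrist_torque"],s["width"])
for i in range(3):
    d=bot.get_image("top");th,al,x=lean(d,s);print(th,al,x)
E
```

```text
3.9 [ 0.56383234 -0.23038742  0.20850103] [-0.66047867  0.81308177  5.56102867] [0.35484824 0.15545051 0.28292376] 0.019309831478749023
0.27182979413176 -2.7430635907413285e-05 {'n': 452, 'w': np.float64(0.07361318355916793), 'ztop': 0.24566783186051433, 'piv': array([ 0.73398635, -0.23169801,  0.06168518]), 'med': np.float64(-0.009050313865002189)}
0.2733114885965896 -2.7430635907413285e-05 {'n': 450, 'w': np.float64(0.07438150054032597), 'ztop': 0.2456761501228576, 'piv': array([ 0.73398635, -0.23169801,  0.06168518]), 'med': np.float64(-0.00916138103193714)}
0.2729100380318476 -2.7430635907413285e-05 {'n': 452, 'w': np.float64(0.07411266972388258), 'ztop': 0.24549251979680212, 'piv': array([ 0.73398635, -0.23169801,  0.06168518]), 'med': np.float64(-0.010357223392970369)}
```

The lean reads 0.273 against the 0.28 stop, so the offset is about +0.007 with about 0.001 noise. The gripper has closed on 19.3 mm. Next is the lift, and then the balancing planner.

Emit:
servo_tool(increments=[[[0,0,0.003],[0,0,0],0],[[0,0,0.006],[0,0,0],0],[[0,0,0.01],[0,0,0],0],[[0,0,0.012],[0,0,0],0],[[0,0,0.012],[0,0,0],0],[[0,0,0.01],[0,0,0],0],[[0,0,0.005],[0,0,0],0],[[0,0,0],[0,0,0],0]])

```text
t: 4.85
position: [0.5638, -0.2308, 0.2672]
orientation: [0.006, 1.569, -0.008]
contact_force: [-2.6, 0.3, -0.0]
width: 0.0192
```

```bash
cat >> h.py <<'E'
I,C,KS,DF=.0103,.095,.30,.002
def sim(th,om,al0,dal,W=.475,acc=None,stop=True,dt=.002):
    """rows of tilt increments dal (rad); piv accel acc per row; returns th,om,al,trace per row"""
    al=al0;tr=[]
    for k,da in enumerate(dal):
        ad=da/.1;a=0 if acc is None else acc[k]
        for _ in range(int(.1/dt+.5)):
            al+=ad*dt;ph=th-al;rel=om-ad
            T=W*th-KS*ph+W/9.81*a   # +a = pivot accelerates to +y -> leans to -y (+)
            T0=T-C*rel
            om_n=om+(T0-DF*np.tanh(rel/.01)*1.0)/I*dt if dt*DF/I/.01<1 else om
            om=om_n;th+=om*dt
            if th-al>.28: th=al+.28;om=ad
            if th-al<-.28: th=al-.28;om=ad
        tr.append((th,om,al))
    return th,om,al,tr
def plan(th,om,al,n,W=.475,end=0.,amax=.12,wend=5.,reg=.02):
    from scipy.optimize import least_squares
    def f(x):
        e=sim(th,om,al,x,W);t=np.array(e[3])
        return np.r_[wend*10*(e[0]-end),wend*1*(e[1]),wend*1*(e[2]+0*end),reg*x,reg*np.diff(np.r_[0,x,0])*2,.05*t[:,0]]
    r=least_squares(f,np.zeros(n),bounds=(-amax,amax),diff_step=1e-3);return r.x,sim(th,om,al,r.x,W)[3]
E
cat > look.py <<'E'
from h import *
from workcell import bot
import sys
def look(n=1,off=.007):
    o=[]
    for i in range(n):
        s,M=st();d=bot.get_image("top");th,al,x=lean(d,s,off=off);o.append((s["t"],th));
    print("t",s["t"],"th",[round(v,4) for _,v in o],"al",round(al,4),"n",x["n"],"w",round(x["w"],4),"ztop",round(x["ztop"],4),"pos",s["position"].round(4),"fz",s["contact_force"].round(1),"tq",s["wrist_torque"].round(2),"sag",0)
    return o,al,s,d
if __name__=="__main__":look(int(sys.argv[1]) if len(sys.argv)>1 else 1)
E
python3 - <<'E'
from look import *
o,al,s,d=look(2)
P=cloud(d);piv=s["position"]
# pitch check: plate height along x left of handle
from h import *
q=P.reshape(-1,3)-s["position"]
for dx in(-.06,.07,.1,.13):
    m=(abs(q[:,0]-dx)<.008)&(abs(q[:,1])<.05)&(q[:,2]<-.16)&(q[:,2]>-.23);print(dx,m.sum(),np.median(q[m,2])+s["position"][2])
for W in(.42,.475,.53):
    x,t=plan(.28,0,0,12,W);print(W,x.round(3),[tuple(np.round(k,3)) for k in t])
E
```

```text
Traceback (most recent call last):
  File "look.py", line 7, in look
    s,M=st();d=bot.get_image("top");th,al,x=lean(d,s,off=off);o.append((s["t"],th));
                                            ~~~~^^^^^^^^^^^^^
  File "h.py", line 26, in lean
    m=(z>.236)&(z<.262);a,b=np.percentile(y[m],[2,98]);th+=(-(a+b)/2/.248)
                            ~~~~~~~~~~~~~^^^^^^^^^^^^^
IndexError: index -1 is out of bounds for axis 0 with size 0
```

Run:
```python
from h import *
from workcell import bot
s,M=st();d=bot.get_image("top");e=bot.get_image("scene");cv2.imwrite("pics/l1.png",np.hstack([cv2.resize(d["img"][140:270,290:410],(360,390)),cv2.resize(e["img"][130:260,140:340],(430,390)[:2])]))
print(s)
P=cloud(d);q=P.reshape(-1,3)-s["position"]
for dx in(-.06,.05,.07,.1,.13,.16,.17):
    m=(abs(q[:,0]-dx)<.008)&(abs(q[:,1])<.05)&(q[:,2]<-.15)&(q[:,2]>-.27);print(dx,m.sum(),np.percentile(q[m,2],[5,50,95])+s["position"][2])
c=q[(abs(q[:,0]-.17)<.08)&(abs(q[:,1])<.15)&(q[:,2]>-.05)];print(len(c),c.min(0)+s["position"],c.max(0)+s["position"])
```

```text
{'t': 4.9, 'joint_pos': array([-5.09686652e-01,  5.50648351e-01, -2.15599960e-01,  8.03107837e-01,
       -4.87510700e-04, -5.00851856e-01]), 'qvel': array([-0.0012777 ,  0.00593722, -0.00615945, -0.00502349, -0.00221111,
        0.00039282]), 'joint_torque': array([ 1.10602733e+00, -5.22502542e+01,  2.46397698e+01, -1.01900540e+00,
        3.63578293e-01, -3.64990288e-02]), 'position': array([ 0.56358515, -0.23077028,  0.26681705]), 'orientation': array([ 0.0060557 ,  1.56976076, -0.00782056]), 'contact_force': array([-3.23369103,  0.04475122,  2.45175282]), 'wrist_torque': array([ 0.01736254,  0.36464674, -0.02526031]), 'width': 0.019410171224941833}
-0.06 87 [0.00258368 0.0861613  0.09052817]
0.05 117 [0.04508856 0.05023204 0.05619883]
0.07 116 [0.04016074 0.04465426 0.04985806]
0.1 116 [0.03011645 0.0357614  0.04027337]
0.13 141 [0.02112565 0.028706   0.05701709]
0.16 115 [0.01187084 0.01926935 0.09461522]
0.17 126 [0.00098387 0.02667909 0.10829179]
614 [ 0.75671768 -0.33668184  0.21735866] [ 0.81346614 -0.25118014  0.3100666 ]
```

View pics/l1.png

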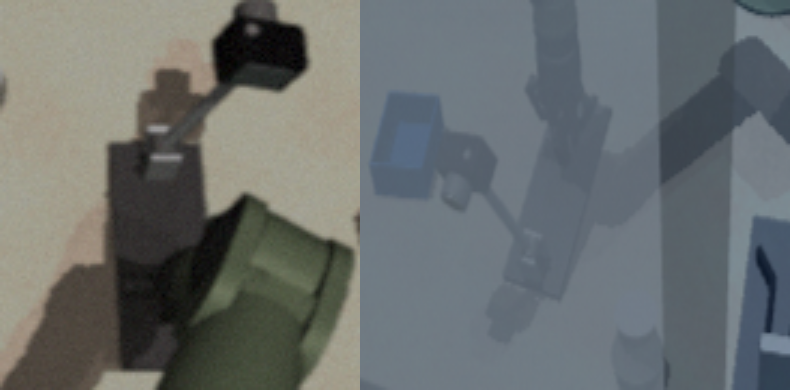

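The scene/top crop shows the stand nose-down by about 0.28 rad: it turned in the pads, and its front edge (top crop ~155,145) still rests on the bench. I'll set it back and regrip about 20 mm further forward on the handle, closer to the centre of mass, then lift slowly.

Emit:
servo_tool(increments=[[[0,0,-0.01],[0,0,0],0],[[0,0,-0.01],[0,0,0],0],[[0,0,-0.01],[0,0,0],0],[[0,0,-0.01],[0,0,0],0],[[0,0,-0.01],[0,0,0],0],[[0,0,-0.006],[0,0,0],0],[[0,0,-0.002],[0,0,0],0],[[0,0,0],[0,0,0],0.3]])

```text
t: 5.8
position: [0.5642, -0.2307, 0.2082]
orientation: [0.006, 1.569, -0.007]
contact_force: [0.4, 0.5, 0.5]
width: 0.0257
```

Emit:
servo_tool(increments=[[[0,0,0],[0,0,0],0.6],[[0,0,0],[0,0,0],0.6],[[0,0,0],[0,0,0],0.6],[[0,0,0],[0,0,0],0.6]])

```text
t: 6.2
position: [0.5637, -0.2305, 0.2076]
orientation: [0.007, 1.571, -0.007]
contact_force: [-0.2, -0.4, 0.4]
width: 0.051
```

```bash
cat > pit.py <<'E'
from h import *
from workcell import bot
def pitch(d,s):  # plate heights along x, from depth
    M=R.from_rotvec(s["orientation"]).as_matrix();yaw=np.arctan2(M[1,2],M[0,2])
    q=cloud(d).reshape(-1,3)-s["position"];c,n=np.cos(yaw),np.sin(yaw);q=np.c_[q[:,0]*c+q[:,1]*n,-q[:,0]*n+q[:,1]*c,q[:,2]]
    m=(q[:,0]>.05)&(q[:,0]<.125)&(abs(q[:,1])<.045)&(q[:,2]<-.15)&(q[:,2]>-.27)
    m&=abs(q[:,2]-np.median(q[m,2]))<.03
    A=np.c_[q[m,0],q[m,1],np.ones(m.sum())];k=np.linalg.lstsq(A,q[m,2],rcond=None)[0]
    return m.sum(),k[0],k[1],k[2]+s["position"][2]
if __name__=="__main__":
    s,M=st();d=bot.get_image("top")
    print("t",s["t"],s["position"].round(4),"F",s["contact_force"].round(1),"tq",s["wrist_torque"].round(2),"w",round(s["width"],4),"n,slope_x,slope_y,z0",np.round(pitch(d,s),4))
    P=cloud(d)[150:280,290:400];q=P[(P[...,2]>.006)&(P[...,2]<.02)&(d["img"].max(2)[150:280,290:400]<110)]
    for lo,hi in((.62,.66),(.66,.7),(.70,.74)):
        t=q[(q[:,0]>lo)&(q[:,0]<hi),1];print(lo,np.percentile(t,[2,98]))
    print("front x",np.percentile(q[abs(q[:,1]+.21)<.03,0],[99,100]))
E
python3 pit.py
```

```text
t 6.2 [ 0.5637 -0.2305  0.2076] F [-0.2 -0.4  0.4] tq [ 0.   -0.03 -0.06] w 0.051 n,slope_x,slope_y,z0 [5.04e+02 5.80e-03 1.00e-04 1.14e-02]
0.62 [-0.27998045 -0.17889059]
0.66 [-0.28363816 -0.17981058]
0.7 [-0.28806567 -0.18024049]
front x [0.75783664 0.76225646]
```

Emit:
servo_tool(increments=[[[0.006,0,-0.002],[0,0,0],0.6],[[0.006,0,-0.002],[0,0,0],0.6],[[0.006,0,-0.002],[0,0,0],0.6],[[0,0,0],[0,0,0],0],[[0,0,0],[0,0,0],0],[[0,0,0],[0,0,0],0],[[0,0,0],[0,0,0],0],[[0,0,0],[0,0,0],0]])

```text
t: 7.05
position: [0.5815, -0.2306, 0.2015]
orientation: [0.007, 1.571, -0.007]
contact_force: [1.5, -1.2, -1.9]
width: 0.0192
```

Emit:
servo_tool(increments=[[[0,0,0],[0,0,0],0],[[0,0,0],[0,0,0],0],[[0,0,0.001],[0,0,0],0],[[0,0,0.002],[0,0,0],0],[[0,0,0.003],[0,0,0],0],[[0,0,0.003],[0,0,0],0],[[0,0,0.003],[0,0,0],0],[[0,0,0.003],[0,0,0],0]])

```text
t: 7.85
position: [0.5814, -0.2305, 0.2168]
orientation: [0.007, 1.571, -0.007]
contact_force: [-0.2, -0.5, -7.2]
width: 0.0193
```

```bash
python3 pit.py|head -1
```

```text
t 7.85 [ 0.5814 -0.2305  0.2168] F [-0.2 -0.5 -7.2] tq [ 0.16  0.64 -0.03] w 0.0193 n,slope_x,slope_y,z0 [5.11e+02 2.40e-03 1.09e-02 2.64e-02]
```

Emit:
servo_tool(increments=[[[0,0,0.003],[0,0,0],0],[[0,0,0.003],[0,0,0],0],[[0,0,0.003],[0,0,0],0],[[0,0,0.003],[0,0,0],0],[[0,0,0.003],[0,0,0],0],[[0,0,0.002],[0,0,0],0]])

```text
t: 8.5
position: [0.5817, -0.2306, 0.2342]
orientation: [0.006, 1.57, -0.007]
contact_force: [0.9, 0.1, -6.3]
width: 0.0192
```

```bash
python3 pit.py|head -1
```

```text
t 8.5 [ 0.5817 -0.2306  0.2342] F [ 0.9  0.1 -6.3] tq [0.11 0.49 0.08] w 0.0192 n,slope_x,slope_y,z0 [ 5.280e+02 -1.222e-01  1.000e-04  3.880e-02]
```

The lift held at first, then slipped in pitch to −0.12 rad, so the 20 mm grip can't hold this moment. I'll set the stand down and grip the handle lengthwise across its 60 mm instead. That way pitch is carried by the 60 mm lever between the pads.

Emit:
servo_tool(increments=[[[0,0,-0.006],[0,0,0],0],[[0,0,-0.007],[0,0,0],0],[[0,0,-0.007],[0,0,0],0],[[0,0,-0.007],[0,0,0],0],[[0,0,-0.005],[0,0,0],0],[[0,0,0],[0,0,0],0.3],[[0,0,0],[0,0,0],1],[[0,0,0],[0,0,0],1]])

```text
t: 9.35
position: [0.5821, -0.2306, 0.2016]
orientation: [0.006, 1.57, -0.007]
contact_force: [0.2, -0.4, 0.1]
width: 0.0534
```

Emit:
servo_tool(increments=[[[0,0,0.005],[0,0,0],1],[[0,0,0.02],[0,0,0],1],[[0,0,0.03],[0,0,0],1],[[-0.005,0,0.02],[0,0,-1],1],[[-0.005,0,0],[0,0,-1],1],[[-0.005,0,0],[0,0,-1],1],[[-0.004,0,0],[0,0,-1],1],[[0,0,0],[0,0,-1],1]])

```text
t: 10.15
position: [0.5623, -0.2305, 0.2772]
orientation: [0.557, 1.498, -0.557]
contact_force: [-1.2, 0.0, -0.1]
width: 0.0854
```

Emit:
servo_tool(increments=[[[0,0,0],[0,0,-1],1],[[0,0,0],[0,0,-1],1],[[0,0,0],[0,0,-1],1],[[0,0,0],[0,0,-1],1],[[0,0,0],[0,0,-1],1],[[0,0,0],[0,0,-1],1],[[0,0,0],[0,0,-0.25],1],[[0,0,0],[0,0,0],1]])

```text
t: 10.95
position: [0.5627, -0.2306, 0.277]
orientation: [1.215, 1.205, -1.215]
contact_force: [0.0, -0.4, -0.6]
width: 0.0855
```

```bash
python3 pit.py
python3 - <<'E'
from h import *
from workcell import bot
s,M=st();print(M.round(4),s["joint_pos"].round(2))
d=bot.get_image("top");P=cloud(d)
q=P[200:265,315:370];q=q[(q[...,2]>.068)&(q[...,2]<.085)];print("handle",len(q),q.min(0) if len(q) else 0,q.max(0) if len(q) else 0)
E
```

```text
t 10.95 [ 0.5627 -0.2306  0.277 ] F [ 0.  -0.4 -0.6] tq [-0.02  0.04 -0.04] w 0.0855 n,slope_x,slope_y,z0 [0.    0.    0.    0.277]
0.62 [-0.28393871 -0.17884015]
0.66 [-0.28445339 -0.1797262 ]
0.7 [-0.28815476 -0.1805375 ]
front x [0.75627462 0.75852473]
[[ 6.0e-04  1.0e+00 -7.6e-03]
 [-2.0e-04 -7.6e-03 -1.0e+00]
 [-1.0e+00  6.0e-04  2.0e-04]] [-0.51  0.54 -0.21  0.82  0.    1.07]
handle 23 [ 0.53139855 -0.23320826  0.06944548] [ 0.58902413 -0.2228363   0.07966949]
  return _methods._mean(a, axis=axis, dtype=dtype,
  ret = ret.dtype.type(ret / rcount)
```

Emit:
servo_tool(increments=[[[-0.002,0,-0.02],[0,0,0],1],[[0,0,-0.03],[0,0,0],1],[[0,0,-0.02],[0,0,0],1],[[0,0,-0.008],[0,0,0],1],[[0,0,-0.003],[0,0,0],1],[[0,0,0],[0,0,0],0],[[0,0,0],[0,0,0],0],[[0,0,0],[0,0,0],0]])

```text
t: 11.85
position: [0.561, -0.2308, 0.197]
orientation: [1.215, 1.203, -1.215]
contact_force: [0.9, -0.6, 2.4]
width: 0.0596
```

Emit:
servo_tool(increments=[[[0,0,0],[0,0,0],0],[[0,0,0],[0,0,0],0],[[0,0,0.001],[0,0,0],0],[[0,0,0.003],[0,0,0],0],[[0,0,0.004],[0,0,0],0],[[0,0,0.005],[0,0,0],0],[[0,0,0.005],[0,0,0],0],[[0,0,0.005],[0,0,0],0]])

```text
t: 12.65
position: [0.5604, -0.2305, 0.2189]
orientation: [1.215, 1.206, -1.216]
contact_force: [-0.9, 0.2, -7.0]
width: 0.0595
```

```bash
sed -i 's/yaw=np.arctan2(M\[1,2\],M\[0,2\])$/yaw=np.arctan2(M[1,1],M[0,1])/' pit.py; python3 pit.py|head -1
```

```text
t 12.65 [ 0.5604 -0.2305  0.2189] F [-0.9  0.2 -7. ] tq [ 0.06  0.74 -0.01] w 0.0595 n,slope_x,slope_y,z0 [ 4.56e+02 -9.60e-03 -4.40e-03  3.46e-02]Traceback (most recent call last):
  File "pit.py", line 15, in <module>
    t=q[(q[:,0]>lo)&(q[:,0]<hi),1];print(lo,np.percentile(t,[2,98]))
                                            ~~~~~~~~~~~~~^^^^^^^^^^
    return _quantile_unchecked(
        a, q, axis, out, overwrite_input, method, keepdims, weights)
    return _ureduce(a,
                    func=_quantile_ureduce_func,
    ...<5 lines>...
                    overwrite_input=overwrite_input,
                    method=method)
    r = func(a, **kwargs)
    result = _quantile(arr,
                       quantiles=q,
    ...<2 lines>...
                       out=out,
                       weights=wgt)
    slices_having_nans = np.isnan(arr[-1, ...])
                                  ~~~^^^^^^^^^
IndexError: index -1 is out of bounds for axis 0 with size 0
```

Emit:
servo_tool(increments=[[[0,0,0.005],[0,0,0],0],[[0,0,0.005],[0,0,0],0],[[0,0,0.005],[0,0,0],0],[[0,0,0.005],[0,0,0],0],[[0,0,0.004],[0,0,0],0],[[0,0,0.003],[0,0,0],0],[[0,0,0.002],[0,0,0],0],[[0,0,0],[0,0,0],0]])

```text
t: 13.5
position: [0.5606, -0.2306, 0.248]
orientation: [1.215, 1.205, -1.215]
contact_force: [-0.3, 0.3, -6.1]
width: 0.0595
```

```bash
python3 pit.py|head -1
```

```text
t 13.5 [ 0.5606 -0.2306  0.248 ] F [-0.3  0.3 -6.1] tq [ 0.09  0.72 -0.04] w 0.0595 n,slope_x,slope_y,z0 [ 4.73e+02  0.00e+00 -1.50e-03  6.28e-02]Traceback (most recent call last):
  File "pit.py", line 15, in <module>
    t=q[(q[:,0]>lo)&(q[:,0]<hi),1];print(lo,np.percentile(t,[2,98]))
                                            ~~~~~~~~~~~~~^^^^^^^^^^
    return _quantile_unchecked(
        a, q, axis, out, overwrite_input, method, keepdims, weights)
    return _ureduce(a,
                    func=_quantile_ureduce_func,
    ...<5 lines>...
                    overwrite_input=overwrite_input,
                    method=method)
    r = func(a, **kwargs)
    result = _quantile(arr,
                       quantiles=q,
    ...<2 lines>...
                       out=out,
                       weights=wgt)
    slices_having_nans = np.isnan(arr[-1, ...])
                                  ~~~^^^^^^^^^
IndexError: index -1 is out of bounds for axis 0 with size 0
```

The lengthwise grip holds: pitch slope is 0.000 and the plate is level at 51 mm. Next I'll adapt the lean code and plan the swing-up.

```bash
python3 - <<'E'
t=open("h.py").read()
t=t.replace('yaw=np.arctan2(M[1,2],M[0,2]);al=np.arctan2(M[2,1],M[2,1]*0+np.hypot(M[0,1],M[1,1]))','yaw=np.arctan2(M[1,1],M[0,1]);al=-np.arcsin(M[2,2])')
t=t.replace('S=np.c_[M[:,2],M[:,1],-M[:,0]]','S=np.c_[M[:,1],-M[:,2],-M[:,0]]').replace('.06-.207','.06-.197')
open("h.py","w").write(t)
E
sed -i '/P=cloud(d)\[150/,$d' pit.py
python3 - <<'E'
from look import *
look(2)
for W in(.42,.475,.53):
    x,t=plan(.28,0,0,14,W);print(W,"units",(x/.13963).round(3),"\n th",[round(float(k[0]),3) for k in t],"al",[round(float(k[2]),3) for k in t],"om end",t[-1][1])
x,t=plan(.28,0,0,14,.475)
for W in(.42,.53):print(W,[round(float(k[0]),3) for k in sim(.28,0,0,x,W)[3]])
E
```

```text
t 13.6 th [np.float64(0.2842), np.float64(0.2855)] al 0.0001 n 492 w 0.0743 ztop 0.247 pos [ 0.5604 -0.2305  0.2475] fz [-0.2 -0.8 -6.5] tq [0.14 0.62 0.  ] sag 0
0.42 units [-0.178 -0.169 -0.16  -0.155 -0.143 -0.128 -0.223 -0.031  0.05   0.149
  0.291  0.474  0.444 -0.221] 
 th [0.255, 0.232, 0.209, 0.187, 0.163, 0.134, 0.093, 0.045, 0.001, -0.036, -0.058, -0.053, -0.019, -0.0] al [-0.025, -0.048, -0.071, -0.092, -0.112, -0.13, -0.161, -0.166, -0.159, -0.138, -0.097, -0.031, 0.031, 0.0] om end -7.535354457248629e-06
0.475 units [-0.177 -0.174 -0.169 -0.164 -0.16  -0.24  -0.077 -0.099  0.106  0.225
  0.336  0.412  0.352 -0.171] 
 th [0.255, 0.231, 0.207, 0.184, 0.162, 0.124, 0.084, 0.039, -0.005, -0.036, -0.051, -0.043, -0.015, -0.0] al [-0.025, -0.049, -0.073, -0.096, -0.118, -0.151, -0.162, -0.176, -0.161, -0.13, -0.083, -0.025, 0.024, -0.0] om end 4.1760586075795594e-06
0.53 units [-0.207 -0.192 -0.178 -0.165 -0.154 -0.159 -0.117 -0.166  0.025  0.158
  0.311  0.496  0.595 -0.245] 
 th [0.251, 0.224, 0.199, 0.176, 0.155, 0.131, 0.102, 0.061, 0.016, -0.025, -0.052, -0.054, -0.021, 0.0] al [-0.029, -0.056, -0.081, -0.104, -0.125, -0.147, -0.164, -0.187, -0.183, -0.161, -0.118, -0.049, 0.034, 0.0] om end -4.059793178561727e-06
0.42 [0.255, 0.231, 0.207, 0.184, 0.157, 0.118, 0.072, 0.021, -0.027, -0.062, -0.078, -0.072, -0.045, -0.032]
0.53 [0.255, 0.231, 0.207, 0.184, 0.162, 0.127, 0.092, 0.053, 0.016, -0.011, -0.02, -0.008, 0.025, 0.048]
```

```bash
cat > est.py <<'E'
# usage: est.py "<tilt units per row just made>" "<planned rows>" [looks] : measure, refit, replan
from look import *
import sys,json,os
from scipy.optimize import least_squares
OFF=.002;U=.13963
rows=[float(v) for v in sys.argv[1].split()];n=int(sys.argv[2]);L=int(sys.argv[3]) if len(sys.argv)>3 else 1
H=json.load(open("H.json")) if os.path.exists("H.json") else {"x":[.28,0,0],"W":.475,"b":0.,"ev":[]}
ev=H["ev"]+[["r",r*U] for r in rows]
for i in range(L):
    s,M=st();d=bot.get_image("top");th,al,x=lean(d,s,off=OFF);ev+=[["m",th],["p",0.]]
def step(x,e,W,b):
    th,om,al=x
    n_=50 if e[0]=="r" else 25;dt=.002;ad=e[1]/.1 if e[0]=="r" else 0.
    for _ in range(n_):
        al+=ad*dt;T=W*th-KS*(th-al)+b-C*(om-ad)-DF*np.tanh((om-ad)/.01)
        om+=T/I*dt;th+=om*dt
        if th-al>.28:th=al+.28;om=ad
        if th-al<-.28:th=al-.28;om=ad
    return th,om,al
def run(p):
    x=(H["x"][0]+p[2],H["x"][1]+p[3],H["x"][2]);o=[]
    for e in ev:
        if e[0]=="m":o.append((x[0]-e[1])/.002)
        else:x=step(x,e,p[0],p[1])
    return x,o
f=lambda p:np.r_[run(p)[1],(p[0]-H["W"])/.02,(p[1]-H["b"])/.002,p[2]/.004,p[3]/.03]
r=least_squares(f,[H["W"],H["b"],0,0],diff_step=1e-3,x_scale=[.02,.002,.004,.03]);p=r.x;x,o=run(p)
print("t",s["t"]+.05,"meas",[round(e[1],4) for e in ev if e[0]=="m"],"res",np.round(np.array(o)*.002,4),"W,b",p[:2].round(4),"state th,om,al",np.round(x,4),"al meas",round(al,4),"n",x and lean(d,s)[2]["n"],"pos",s["position"].round(4))
# drop old events: keep from the second-last batch
bp=[i for i,e in enumerate(ev) if e[0]=="m"]
if len(bp)>4:
    k=bp[-4];y=(H["x"][0]+p[2],H["x"][1]+p[3],H["x"][2])
    for e in ev[:k]:
        if e[0]!="m":y=step(y,e,p[0],p[1])
    H.update(x=list(map(float,y)),W=float(.5*H["W"]+.5*p[0]),b=float(.5*H["b"]+.5*p[1]));ev=ev[k:]
H["ev"]=[[a,float(v)] for a,v in ev];json.dump(H,open("H.json","w"))
W,b=p[:2]
if n:
    def g(q):
        y=tuple(x);t=[]
        for v in q:y=step(y,("r",v),W,b);t.append(y)
        return t
    def h(q):
        t=g(q);y=t[-1];return np.r_[50*(y[0]),5*y[1],5*(y[2]+b/KS),.05*q,.1*np.diff(np.r_[0,q,0]),.05*np.array(t)[:,0]]
    q=least_squares(h,np.zeros(n),bounds=(-.12,.12),diff_step=1e-3).x;q=np.round(q/U,2)
    print("PLAN units",q.tolist(),"dy mm",(-.137*q*U*1000).round(1).tolist());t=g(q*U);print(" th",[round(k[0],3) for k in t],"end",np.round(t[-1],4))
E
rm -f H.json
```

```text
(no output)
```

Emit:
servo_tool(increments=[[[0,0.0034,0],[-0.18,0,0],0],[[0,0.0034,0],[-0.18,0,0],0],[[0,0.0034,0],[-0.18,0,0],0],[[0,0.0034,0],[-0.18,0,0],0],[[0,0.0034,0],[-0.18,0,0],0],[[0,0.0046,0],[-0.24,0,0],0],[[0,0.0015,0],[-0.08,0,0],0],[[0,0.0019,0],[-0.1,0,0],0]])

```text
t: 14.45
position: [0.5605, -0.2052, 0.2477]
orientation: [1.078, 1.067, -1.296]
contact_force: [-0.6, 0.1, -7.3]
width: 0.0597
```

```bash
python3 est.py "-0.18 -0.18 -0.18 -0.18 -0.18 -0.24 -0.08 -0.1" 6 1
```

```text
t 14.5 meas [np.float64(0.0332)] res [-0.0009] W,b [0.4976 0.002 ] state th,om,al [ 0.0077 -0.4958 -0.1843] al meas -0.185 n 563 pos [ 0.5605 -0.2052  0.2477]
PLAN units [0.29, 0.37, 0.34, 0.24, 0.08, -0.05] dy mm [-5.5, -7.1, -6.5, -4.6, -1.5, 1.0]
 th [np.float64(-0.028), np.float64(-0.041), np.float64(-0.035), np.float64(-0.019), np.float64(-0.004), np.float64(0.001)] end [ 0.0014 -0.0001 -0.007 ]
```

Emit:
servo_tool(increments=[[[0,-0.0055,0],[0.29,0,0],0],[[0,-0.0071,0],[0.37,0,0],0],[[0,-0.0065,0],[0.34,0,0],0],[[0,-0.0046,0],[0.24,0,0],0],[[0,-0.0015,0],[0.08,0,0],0],[[0,0.001,0],[-0.05,0,0],0]])

```text
t: 15.1
position: [0.5605, -0.2304, 0.2476]
orientation: [1.21, 1.199, -1.22]
contact_force: [-0.1, -0.7, -6.0]
width: 0.0593
```

```bash
python3 est.py "0.29 0.37 0.34 0.24 0.08 -0.05" 4 2
```

```text
t 15.200000000000001 meas [0.0332, np.float64(-0.0263), np.float64(-0.025)] res [-0.0025  0.0024 -0.0018] W,b [0.5094 0.    ] state th,om,al [-0.0297 -0.0598 -0.007 ] al meas -0.0081 n 567 pos [ 0.5605 -0.2297  0.2475]
PLAN units [0.13, 0.06, 0.12, -0.13] dy mm [-2.5, -1.1, -2.3, 2.5]
 th [np.float64(-0.029), np.float64(-0.021), np.float64(-0.008), np.float64(-0.001)] end [-0.0005 -0.0059  0.0182]
```

Emit:
servo_tool(increments=[[[0,-0.0025,0],[0.13,0,0],0],[[0,-0.0011,0],[0.06,0,0],0],[[0,-0.0023,0],[0.12,0,0],0],[[0,0.0025,0],[-0.13,0,0],0]])

```text
t: 15.6
position: [0.5606, -0.234, 0.2476]
orientation: [1.229, 1.217, -1.208]
contact_force: [0.4, -0.8, -6.9]
width: 0.059
```

```bash
python3 est.py "0.13 0.06 0.12 -0.13" 5 2
```

```text
t 15.700000000000001 meas [0.0332, -0.0263, -0.025, np.float64(-0.013), np.float64(-0.0099)] res [-0.0065 -0.0045 -0.0089  0.0038  0.0006] W,b [4.762e-01 1.000e-04] state th,om,al [-0.0088  0.0136  0.0182] al meas 0.0166 n 561 pos [ 0.5606 -0.2331  0.2476]
PLAN units [0.1, -0.03, -0.14, -0.11, 0.04] dy mm [-1.9, 0.6, 2.7, 2.1, -0.8]
 th [np.float64(0.0), np.float64(0.011), np.float64(0.012), np.float64(0.003), np.float64(-0.002)] end [-0.002  -0.0068 -0.0014]
```

Emit:
servo_tool(increments=[[[0,-0.0019,0],[0.1,0,0],0],[[0,0.0006,0],[-0.03,0,0],0],[[0,0.0027,0],[-0.14,0,0],0],[[0,0.0021,0],[-0.11,0,0],0],[[0,-0.0008,0],[0.04,0,0],0]])

```text
t: 16.2
position: [0.5605, -0.2296, 0.2477]
orientation: [1.214, 1.205, -1.215]
contact_force: [-0.1, 0.1, -8.2]
width: 0.0593
```

```bash
python3 est.py "0.1 -0.03 -0.14 -0.11 0.04" 5 2
```

```text
t 16.3 meas [-0.0263, -0.025, -0.013, -0.0099, np.float64(-0.0044), np.float64(-0.0072)] res [ 0.0004 -0.0049  0.0038  0.0003 -0.0016  0.0005] W,b [ 4.97e-01 -4.00e-04] state th,om,al [-0.0073 -0.0103 -0.0014] al meas -0.0009 n 565 pos [ 0.5605 -0.23    0.2477]
PLAN units [0.01, 0.01, 0.01, 0.04, -0.02] dy mm [-0.2, -0.2, -0.2, -0.8, 0.4]
 th [np.float64(-0.008), np.float64(-0.007), np.float64(-0.006), np.float64(-0.003), np.float64(-0.001)] end [-0.0005 -0.0002  0.0056]
```

Emit:
servo_tool(increments=[[[0,-0.0002,0],[0.01,0,0],0],[[0,-0.0002,0],[0.01,0,0],0],[[0,-0.0002,0],[0.01,0,0],0],[[0,-0.0008,0],[0.04,0,0],0],[[0,0.0004,0],[-0.02,0,0],0]])

```text
t: 16.8
position: [0.5605, -0.2317, 0.2476]
orientation: [1.22, 1.209, -1.213]
contact_force: [0.2, 0.3, -6.5]
width: 0.0591
```

```bash
python3 est.py "0.01 0.01 0.01 0.04 -0.02" 5 2
```

```text
t 16.900000000000002 meas [-0.013, -0.0099, -0.0044, -0.0072, np.float64(-0.001), np.float64(0.0001)] res [ 0.0023 -0.0007 -0.002   0.0001  0.0008 -0.0001] W,b [ 4.879e-01 -2.000e-04] state th,om,al [0.0003 0.0051 0.0056] al meas 0.0054 n 555 pos [ 0.5605 -0.2315  0.2477]
PLAN units [0.01, -0.01, -0.03, -0.01, 0.0] dy mm [-0.2, 0.2, 0.6, 0.2, -0.0]
 th [np.float64(0.002), np.float64(0.003), np.float64(0.001), np.float64(-0.001), np.float64(-0.002)] end [-0.0016 -0.0028 -0.    ]
```

Emit:
servo_tool(increments=[[[-0.002,-0.0002,0],[0.01,0,0],0],[[-0.004,0.0002,0],[-0.01,0,0],0],[[-0.006,0.0006,0],[-0.03,0,0],0],[[-0.008,0.0002,0],[-0.01,0,0],0],[[-0.01,0,0],[0,0,0],0]])

```text
t: 17.4
position: [0.5298, -0.2305, 0.2477]
orientation: [1.215, 1.205, -1.215]
contact_force: [-0.3, -0.3, -7.2]
width: 0.0594
```

```bash
python3 est.py "0.01 -0.01 -0.03 -0.01 0" 5 2
```

```text
t 17.5 meas [-0.0044, -0.0072, -0.001, 0.0001, np.float64(0.001), np.float64(0.002)] res [-0.0013  0.0001  0.0013  0.0005  0.0002 -0.0008] W,b [4.893e-01 2.000e-04] state th,om,al [ 0.0013  0.0016 -0.    ] al meas 0.0005 n 545 pos [ 0.528  -0.2303  0.2474]
PLAN units [-0.01, -0.01, 0.01, 0.01, -0.0] dy mm [0.2, 0.2, -0.2, -0.2, 0.0]
 th [np.float64(0.001), np.float64(-0.001), np.float64(-0.001), np.float64(0.0), np.float64(0.001)] end [ 0.0008  0.0022 -0.    ]
```

Emit:
servo_tool(increments=[[[-0.006,0,0],[0,0,0],0],[[-0.01,0,0],[0,0,0],0],[[-0.012,0,0],[0,0,0],0],[[-0.014,0,0],[0,0,0],0],[[-0.014,0,0],[0,0,0],0],[[-0.01,0,0],[0,0,0],0],[[-0.008,0,0],[0,0,0],0],[[-0.004,0,0],[0,0,0],0]])

```text
t: 18.3
position: [0.4517, -0.2307, 0.2478]
orientation: [1.216, 1.205, -1.216]
contact_force: [-1.4, 0.2, -7.2]
width: 0.0592
```

```bash
python3 est.py "0 0 0 0 0 0 0 0" 8 2
```

```text
t 18.400000000000002 meas [-0.001, 0.0001, 0.001, 0.002, np.float64(0.0018), np.float64(0.0021)] res [ 0.0008  0.0003 -0.0002 -0.0012  0.0004  0.0001] W,b [4.884e-01 2.000e-04] state th,om,al [ 0.0024  0.0021 -0.    ] al meas 0.0 n 549 pos [ 0.4516 -0.2306  0.2477]
PLAN units [-0.01, -0.01, -0.01, 0.0, 0.01, 0.01, 0.01, -0.0] dy mm [0.2, 0.2, 0.2, -0.0, -0.2, -0.2, -0.2, 0.0]
 th [np.float64(0.002), np.float64(0.0), np.float64(-0.001), np.float64(-0.002), np.float64(-0.002), np.float64(-0.001), np.float64(0.0), np.float64(0.001)] end [ 0.0006  0.0018 -0.    ]
```

Emit:
servo_tool(increments=[[[0,-0.0012,0],[0,0,0.05],0],[[0,-0.0028,0],[0,0,0.12],0],[[0,-0.0042,0],[0,0,0.18],0],[[0,-0.0052,0],[0,0,0.22],0],[[0.002,-0.0052,0],[0,0,0.22],0],[[0,-0.0042,0],[0,0,0.18],0],[[0,-0.0028,0],[0,0,0.12],0],[[0,-0.0013,0],[0,0,0.056],0]])

```text
t: 19.2
position: [0.4548, -0.2579, 0.2476]
orientation: [1.096, 1.277, -1.096]
contact_force: [-0.5, -0.1, -7.5]
width: 0.0592
```

```bash
python3 est.py "0 0 0 0 0 0 0 0" 8 2;python3 -c "
from h import *
s,M=st();print(M.round(4),s['joint_pos'].round(2))"
```

```text
t 19.3 meas [0.001, 0.002, 0.0018, 0.0021, np.float64(0.0064), np.float64(0.006)] res [-0.     -0.001   0.0009  0.0007 -0.0006  0.    ] W,b [4.888e-01 2.000e-04] state th,om,al [ 0.0063  0.005  -0.    ] al meas -0.0003 n 558 pos [ 0.4547 -0.2579  0.2476]
PLAN units [-0.02, -0.03, -0.02, 0.0, 0.02, 0.03, 0.01, -0.0] dy mm [0.4, 0.6, 0.4, -0.0, -0.4, -0.6, -0.2, 0.0]
 th [np.float64(0.005), np.float64(0.002), np.float64(-0.002), np.float64(-0.005), np.float64(-0.006), np.float64(-0.005), np.float64(-0.003), np.float64(-0.003)] end [-0.0033 -0.0019 -0.0014]
[[-0.000e+00  9.885e-01  1.509e-01]
 [-1.000e-04  1.509e-01 -9.885e-01]
 [-1.000e+00 -1.000e-04  1.000e-04]] [-0.66  0.44 -0.47  0.66 -0.    0.76]
```

The camera has stayed within about 0.04 rad of upright for 4.6 s and is now sticking, as the model predicts. For the carry I'll use short sideways hops with feed-forward tilt, so that kα + cα̇ = −ml·a. Each hop stops before a look.

```bash
cat > hop.py <<'E'
# hop.py lateral fwd rows [corr units...]: rest-to-rest hop, prints rows (world), stand yaw .152
import numpy as np,sys
D,F,N=float(sys.argv[1]),float(sys.argv[2]),int(sys.argv[3]);corr=np.zeros(N);c0=[float(v) for v in sys.argv[4].split()] if len(sys.argv)>4 else [];corr[:len(c0)]=c0
k,c,ml,U,psi=.3,.095,.488/9.81,.13963,.152
h=N//2;r=max(1,h//4)
n=np.r_[np.minimum(np.minimum(np.arange(h+1),np.arange(h+1)[::-1])/r,1)];nd=-np.r_[n,-n[1:]]
t=np.linspace(0,N*.1,N*50+1);al=np.interp(t,np.arange(N+1)*.1,nd);dt=t[1]
from scipy.integrate import cumulative_trapezoid as ct
v=-(k*ct(al,t,initial=0)+c*al)/ml;p=ct(v,t,initial=0);A=D/p[-1];p=(p*A)[::50];nd=nd*A
print("A rad",A,"vmax",abs(v).max()*A)
tilt=np.diff(np.round(nd/U,2))+corr;s=np.arange(N+1)/N;f=F*(10*s**3-15*s**4+6*s**5);cum=np.zeros(2);out=[]
pl=p-.137*np.r_[0,np.cumsum(tilt)]*U
X=np.round(np.c_[-np.sin(psi)*pl+np.cos(psi)*f,np.cos(psi)*pl+np.sin(psi)*f],4);dX=np.diff(X,axis=0)
for (x,y),u in zip(dX,tilt):out.append([[round(x,4),round(y,4),0],[round(u*np.cos(psi),3),round(u*np.sin(psi),3),0],0])
for i in range(0,N,8):print(str(out[i:i+8]).replace("np.float64",""))
E
sed -i 's/round(x,4),round(y,4)/round(float(x),4),round(float(y),4)/;s/round(u\*np.cos(psi),3),round(u\*np.sin(psi),3)/round(float(u*np.cos(psi)),3),round(float(u*np.sin(psi)),3)/' hop.py
python3 hop.py .03 .004 8
```

```text
A rad 0.04145429833503231 vmax 0.14166666666666675
[[[-0.0015, 0.01, 0], [-0.297, -0.045, 0], 0], [[-0.0012, 0.0104, 0], [0.0, 0.0, 0], 0], [[-0.0013, 0.0128, 0], [0.0, 0.0, 0], 0], [[0.0001, 0.0054, 0], [0.297, 0.045, 0], 0], [[0.0013, -0.0024, 0], [0.297, 0.045, 0], 0], [[0.0011, -0.0028, 0], [0.0, 0.0, 0], 0], [[0.0012, -0.0053, 0], [0.0, 0.0, 0], 0], [[-0.0003, 0.0022, 0], [-0.297, -0.045, 0], 0]]
```

```bash
python3 hop.py .1 .013 16
```

```text
A rad 0.0345452486125269 vmax 0.17013888888888887
[[[-0.0006, 0.0041, 0], [-0.119, -0.018, 0], 0], [[-0.0011, 0.0086, 0], [-0.129, -0.02, 0], 0], [[-0.0011, 0.0096, 0], [0.0, 0.0, 0], 0], [[-0.0011, 0.0118, 0], [0.0, 0.0, 0], 0], [[-0.0011, 0.0139, 0], [0.0, 0.0, 0], 0], [[-0.0012, 0.016, 0], [0.0, 0.0, 0], 0], [[-0.0007, 0.0138, 0], [0.129, 0.02, 0], 0], [[-0.0002, 0.0117, 0], [0.119, 0.018, 0], 0]]
[[[0.0002, 0.0085, 0], [0.119, 0.018, 0], 0], [[0.0008, 0.0041, 0], [0.129, 0.02, 0], 0], [[0.0008, 0.0029, 0], [0.0, 0.0, 0], 0], [[0.0009, 0.0008, 0], [0.0, 0.0, 0], 0], [[0.0009, -0.0012, 0], [0.0, 0.0, 0], 0], [[0.0009, -0.0034, 0], [0.0, 0.0, 0], 0], [[0.0004, -0.0012, 0], [-0.129, -0.02, 0], 0], [[-0.0001, 0.0008, 0], [-0.119, -0.018, 0], 0]]
```

Emit:
servo_tool(increments=[[[-0.0006,0.0041,0],[-0.119,-0.018,0],0],[[-0.0011,0.0086,0],[-0.129,-0.02,0],0],[[-0.0011,0.0096,0],[0,0,0],0],[[-0.0011,0.0118,0],[0,0,0],0],[[-0.0011,0.0139,0],[0,0,0],0],[[-0.0012,0.016,0],[0,0,0],0],[[-0.0007,0.0138,0],[0.129,0.02,0],0],[[-0.0002,0.0117,0],[0.119,0.018,0],0]])

```text
t: 20.1
position: [0.4472, -0.1663, 0.2477]
orientation: [1.097, 1.279, -1.096]
contact_force: [-0.1, 0.4, -7.6]
width: 0.0595
```

Emit:
servo_tool(increments=[[[0.0002,0.0085,0],[0.119,0.018,0],0],[[0.0008,0.0041,0],[0.129,0.02,0],0],[[0.0008,0.0029,0],[0,0,0],0],[[0.0009,0.0008,0],[0,0,0],0],[[0.0009,-0.0012,0],[0,0,0],0],[[0.0009,-0.0034,0],[0,0,0],0],[[0.0004,-0.0012,0],[-0.129,-0.02,0],0],[[-0.0001,0.0008,0],[-0.119,-0.018,0],0]])

```text
t: 20.9
position: [0.4524, -0.1574, 0.2477]
orientation: [1.097, 1.275, -1.098]
contact_force: [0.3, 0.5, -6.1]
width: 0.0597
```

```bash
python3 est.py "0 0 0 0 0 0 0 0 0 0 0 0 0 0 0 0" 5 2; python3 hop.py .1 .016 16
```

```text
t 21.0 meas [0.0018, 0.0021, 0.0064, 0.006, np.float64(0.0875), np.float64(0.0949)] res [-0.0006 -0.001   0.0007  0.0016 -0.0002  0.0001] W,b [0.498  0.0012] state th,om,al [ 0.1033  0.1738 -0.    ] al meas -0.0019 n 549 pos [ 0.4522 -0.1569  0.2477]
PLAN units [-0.86, -0.63, 0.86, 0.86, -0.3] dy mm [16.5, 12.1, -16.5, -16.5, 5.7]
 th [np.float64(0.074), np.float64(-0.015), np.float64(-0.062), np.float64(-0.028), np.float64(0.0)] end [ 0.      0.0037 -0.0098]
A rad 0.0345452486125269 vmax 0.17013888888888887
[[[-0.0006, 0.0041, 0], [-0.119, -0.018, 0], 0], [[-0.0011, 0.0086, 0], [-0.129, -0.02, 0], 0], [[-0.0009, 0.0096, 0], [0.0, 0.0, 0], 0], [[-0.001, 0.0119, 0], [0.0, 0.0, 0], 0], [[-0.0008, 0.0139, 0], [0.0, 0.0, 0], 0], [[-0.001, 0.016, 0], [0.0, 0.0, 0], 0], [[-0.0003, 0.0138, 0], [0.129, 0.02, 0], 0], [[0.0, 0.0119, 0], [0.119, 0.018, 0], 0]]
[[[0.0006, 0.0085, 0], [0.119, 0.018, 0], 0], [[0.0011, 0.0041, 0], [0.129, 0.02, 0], 0], [[0.0011, 0.003, 0], [0.0, 0.0, 0], 0], [[0.0011, 0.0008, 0], [0.0, 0.0, 0], 0], [[0.0011, -0.0012, 0], [0.0, 0.0, 0], 0], [[0.0011, -0.0033, 0], [0.0, 0.0, 0], 0], [[0.0004, -0.0012, 0], [-0.129, -0.02, 0], 0], [[-0.0001, 0.0008, 0], [-0.119, -0.018, 0], 0]]
```

The first hop drifted to 0.09 rad: the initial 0.006 lean grew over 1.7 s without feedback. The stand is still within 0.2 m of its start, so I'll correct now and use shorter hops afterwards.

Emit:
servo_tool(increments=[[[-0.0025,0.0163,0],[-0.85,-0.13,0],0],[[-0.0018,0.012,0],[-0.622,-0.095,0],0],[[0.0025,-0.0163,0],[0.85,0.13,0],0],[[0.0025,-0.0163,0],[0.85,0.13,0],0],[[-0.0009,0.0056,0],[-0.296,-0.045,0],0]])

```text
t: 21.5
position: [0.4532, -0.1582, 0.2481]
orientation: [1.093, 1.267, -1.104]
contact_force: [0.3, -0.9, -6.1]
width: 0.0596
```

```bash
python3 est.py "-0.86 -0.63 0.86 0.86 -0.3" 5 2
```

```text
t 21.6 meas [0.0064, 0.006, 0.0875, 0.0949, np.float64(-0.0133), np.float64(-0.0024)] res [ 0.0001  0.0013 -0.0008 -0.0013  0.0061 -0.005 ] W,b [0.4745 0.0016] state th,om,al [-0.0079 -0.0093 -0.0098] al meas -0.0122 n 556 pos [ 0.4524 -0.1562  0.2478]
PLAN units [0.01, 0.01, 0.02, 0.04, -0.02] dy mm [-0.2, -0.2, -0.4, -0.8, 0.4]
 th [np.float64(-0.008), np.float64(-0.008), np.float64(-0.006), np.float64(-0.002), np.float64(0.0)] end [ 0.0001  0.0016 -0.0014]
```

Emit:
servo_tool(increments=[[[0,0,0],[0,0,0],0],[[0,0,0],[0,0,0],0]])

```text
t: 21.8
position: [0.4518, -0.1551, 0.2477]
orientation: [1.09, 1.271, -1.1]
contact_force: [-0.1, -0.9, -7.5]
width: 0.0594
```

```bash
python3 est.py "0 0" 5 2
```

```text
t 21.900000000000002 meas [0.0875, 0.0949, -0.0133, -0.0024, np.float64(-0.0035), np.float64(-0.0055)] res [-0.0002 -0.0014  0.0079 -0.0028 -0.0026 -0.0008] W,b [0.4619 0.0026] state th,om,al [-0.0065 -0.0047 -0.0098] al meas -0.0092 n 562 pos [ 0.4519 -0.1551  0.2477]
PLAN units [0.0, 0.0, 0.01, 0.04, -0.02] dy mm [-0.0, -0.0, -0.2, -0.8, 0.4]
 th [np.float64(-0.007), np.float64(-0.007), np.float64(-0.007), np.float64(-0.004), np.float64(-0.002)] end [-0.0023 -0.0045 -0.0056]
```

```bash
echo '{"x":[-0.0055,-0.01,-0.0098],"W":0.488,"b":0.0,"ev":[]}' > H.json; sed -i 's#(p\[1\]-H\["b"\])/.002#(p[1]-H["b"])/.0006#;s#(p\[0\]-H\["W"\])/.02#(p[0]-H["W"])/.01#;s#\.5\*H\["b"\]+\.5\*p\[1\]#.8*H["b"]+.2*p[1]#' est.py; python3 est.py "" 5 2
```

```text
t 22.0 meas [np.float64(-0.0066), np.float64(-0.0097)] res [-0.0008  0.0012] W,b [ 0.488 -0.   ] state th,om,al [-0.0097 -0.0248 -0.0098] al meas -0.0094 n 561 pos [ 0.452  -0.1552  0.2477]
PLAN units [0.04, 0.02, 0.02, 0.04, -0.02] dy mm [-0.8, -0.4, -0.4, -0.8, 0.4]
 th [np.float64(-0.01), np.float64(-0.009), np.float64(-0.007), np.float64(-0.003), np.float64(-0.0)] end [-0.0003  0.001   0.0042]
```

Emit:
servo_tool(increments=[[[0.0001,-0.0008,0],[0.04,0.006,0],0],[[0.0001,-0.0004,0],[0.02,0.003,0],0],[[0.0001,-0.0004,0],[0.02,0.003,0],0],[[0.0001,-0.0008,0],[0.04,0.006,0],0],[[-0.0001,0.0004,0],[-0.02,-0.003,0],0]])

```text
t: 22.5
position: [0.4524, -0.1577, 0.2477]
orientation: [1.1, 1.28, -1.095]
contact_force: [-0.1, -0.7, -7.7]
width: 0.0597
```

```bash
python3 est.py "0.04 0.02 0.02 0.04 -0.02" 5 2; python3 hop.py .05 .008 8;python3 hop.py .05 .008 12
```

```text
t 22.6 meas [-0.0066, -0.0097, np.float64(-0.0119), np.float64(-0.012)] res [-0.0012 -0.0005  0.0008  0.0001] W,b [ 0.4902 -0.0006] state th,om,al [-0.0123 -0.0081  0.0042] al meas 0.0044 n 557 pos [ 0.4523 -0.1575  0.2476]
PLAN units [0.01, 0.01, 0.02, 0.06, -0.05] dy mm [-0.2, -0.2, -0.4, -1.1, 1.0]
 th [np.float64(-0.012), np.float64(-0.011), np.float64(-0.009), np.float64(-0.003), np.float64(0.001)] end [0.0006 0.0016 0.0111]
A rad 0.06909049722505385 vmax 0.23611111111111127
[[[-0.0024, 0.0165, 0], [-0.484, -0.074, 0], 0], [[-0.0019, 0.0173, 0], [0.0, 0.0, 0], 0], [[-0.0019, 0.0214, 0], [0.0, 0.0, 0], 0], [[0.0004, 0.0092, 0], [0.484, 0.074, 0], 0], [[0.0024, -0.0038, 0], [0.484, 0.074, 0], 0], [[0.0021, -0.0046, 0], [0.0, 0.0, 0], 0], [[0.002, -0.0088, 0], [0.0, 0.0, 0], 0], [[-0.0004, 0.0034, 0], [-0.484, -0.074, 0], 0]]
A rad 0.02763619889002151 vmax 0.12777777777777768
[[[-0.001, 0.0067, 0], [-0.198, -0.03, 0], 0], [[-0.0008, 0.0069, 0], [0.0, 0.0, 0], 0], [[-0.0008, 0.0086, 0], [0.0, 0.0, 0], 0], [[-0.0007, 0.0103, 0], [0.0, 0.0, 0], 0], [[-0.0007, 0.0119, 0], [0.0, 0.0, 0], 0], [[0.0002, 0.007, 0], [0.198, 0.03, 0], 0], [[0.0009, 0.0018, 0], [0.198, 0.03, 0], 0], [[0.0009, 0.0015, 0], [0.0, 0.0, 0], 0]]
[[[0.0009, -0.0001, 0], [0.0, 0.0, 0], 0], [[0.0008, -0.0019, 0], [0.0, 0.0, 0], 0], [[0.0008, -0.0035, 0], [0.0, 0.0, 0], 0], [[-0.0002, 0.0014, 0], [-0.198, -0.03, 0], 0]]
```

The FF hop itself was accurate; the drift was just exponential growth, because sideways motion breaks the stick. A more robust carry is to yaw the stand about the mast so its x points along the travel direction. The hinge then feels no acceleration. I'll centre the mast first.

```bash
sed -i 's#5\*(y\[2\]+b/KS)#25*(y[2]+b/KS)#' est.py; python3 est.py "" 8 1
cat > yawp.py <<'E'
# yawp.py yaw_target rows : rotate about mast axis, smooth; prints rows
from h import *;import sys
s,M=st();y0=np.arctan2(M[1,1],M[0,1]);T=float(sys.argv[1]);N=int(sys.argv[2]);k=np.linspace(0,1,N+1);k=np.where(k<.15,0,k)*0+k*k*(3-2*k)
m=s["position"][:2]+.17*np.array([np.cos(y0),np.sin(y0)]);y=y0+(T-y0)*k
p=np.round(m-.17*np.c_[np.cos(y),np.sin(y)],4);dp=np.diff(p,axis=0);dw=np.diff(np.round(y/.13963,3));print("mast",m,"yaw0",y0)
o=[[[round(float(a),4),round(float(b),4),0],[0,0,round(float(w),3)],0] for (a,b),w in zip(dp,dw)]
for i in range(0,N,8):print(o[i:i+8])
E
```

```text
t 22.650000000000002 meas [-0.0066, -0.0097, -0.0119, -0.012, np.float64(-0.0123)] res [-0.0012 -0.0005  0.0008  0.0001 -0.    ] W,b [ 0.4902 -0.0006] state th,om,al [-0.0127 -0.007   0.0042] al meas 0.0044 n 562 pos [ 0.4523 -0.1575  0.2477]
PLAN units [0.04, 0.05, 0.02, -0.01, -0.04, -0.05, -0.02, 0.0] dy mm [-0.8, -1.0, -0.4, 0.2, 0.8, 1.0, 0.4, -0.0]
 th [np.float64(-0.011), np.float64(-0.005), np.float64(0.002), np.float64(0.007), np.float64(0.009), np.float64(0.008), np.float64(0.005), np.float64(0.005)] end [0.0048 0.0021 0.0028]
```

Emit:
servo_tool(increments=[[[0.0001,-0.0008,0],[0.04,0.006,0],0],[[0.0001,-0.001,0],[0.05,0.008,0],0],[[0.0001,-0.0004,0],[0.02,0.003,0],0],[[0,0.0002,0],[-0.01,-0.002,0],0],[[-0.0001,0.0008,0],[-0.04,-0.006,0],0],[[-0.0001,0.001,0],[-0.05,-0.008,0],0],[[-0.0001,0.0004,0],[-0.02,-0.003,0],0],[[0,0,0],[0,0,0],0]])

```text
t: 23.45
position: [0.4523, -0.157, 0.2477]
orientation: [1.099, 1.28, -1.095]
contact_force: [0.3, 0.3, -5.8]
width: 0.0597
```

```bash
python3 est.py "0.04 0.05 0.02 -0.01 -0.04 -0.05 -0.02 0" 8 2; python3 yawp.py 1.571 24
```

```text
t 23.55 meas [-0.0097, -0.0119, -0.012, -0.0123, np.float64(-0.0048), np.float64(-0.0042)] res [-0.     -0.0002 -0.0011 -0.0015  0.0008 -0.    ] W,b [ 0.4908 -0.001 ] state th,om,al [-0.0044 -0.0037  0.0028] al meas 0.0031 n 564 pos [ 0.4523 -0.1571  0.2477]
PLAN units [0.01, 0.02, 0.01, -0.0, -0.01, -0.02, -0.01, 0.0] dy mm [-0.2, -0.4, -0.2, 0.0, 0.2, 0.4, 0.2, -0.0]
 th [np.float64(-0.004), np.float64(-0.002), np.float64(0.0), np.float64(0.002), np.float64(0.002), np.float64(0.0), np.float64(-0.002), np.float64(-0.002)] end [-0.0024 -0.0031  0.0028]
mast [ 0.62036685 -0.13145622] yaw0 0.15168267538614877
[[[0.0002, -0.0013, 0], [0, 0, 0.052], 0], [[0.0006, -0.0034, 0], [0, 0, 0.148], 0], [[0.0011, -0.0055, 0], [0, 0, 0.237], 0], [[0.0017, -0.0073, 0], [0, 0, 0.316], 0], [[0.0026, -0.0088, 0], [0, 0, 0.387], 0], [[0.0036, -0.0101, 0], [0, 0, 0.449], 0], [[0.0047, -0.0109, 0], [0, 0, 0.501], 0], [[0.006, -0.0115, 0], [0, 0, 0.546], 0]]
[[[0.0073, -0.0117, 0], [0, 0, 0.581], 0], [[0.0087, -0.0115, 0], [0, 0, 0.607], 0], [[0.0099, -0.011, 0], [0, 0, 0.625], 0], [[0.0109, -0.0103, 0], [0, 0, 0.634], 0], [[0.0119, -0.0093, 0], [0, 0, 0.634], 0], [[0.0124, -0.0081, 0], [0, 0, 0.625], 0], [[0.0127, -0.0068, 0], [0, 0, 0.607], 0], [[0.0126, -0.0055, 0], [0, 0, 0.581], 0]]
[[[0.0123, -0.0042, 0], [0, 0, 0.545], 0], [[0.0115, -0.003, 0], [0, 0, 0.502], 0], [[0.0105, -0.002, 0], [0, 0, 0.448], 0], [[0.0091, -0.0012, 0], [0, 0, 0.387], 0], [[0.0074, -0.0006, 0], [0, 0, 0.316], 0], [[0.0057, -0.0003, 0], [0, 0, 0.237], 0], [[0.0035, -0.0001, 0], [0, 0, 0.149], 0], [[0.0012, 0.0, 0], [0, 0, 0.051], 0]]
```

Emit:
servo_tool(increments=[[[0.0002,-0.0013,0],[0,0,0.052],0],[[0.0006,-0.0034,0],[0,0,0.148],0],[[0.0011,-0.0055,0],[0,0,0.237],0],[[0.0017,-0.0073,0],[0,0,0.316],0],[[0.0026,-0.0088,0],[0,0,0.387],0],[[0.0036,-0.0101,0],[0,0,0.449],0],[[0.0047,-0.0109,0],[0,0,0.501],0],[[0.006,-0.0115,0],[0,0,0.546],0]])

```text
t: 24.35
position: [0.473, -0.2169, 0.2477]
orientation: [0.817, 1.415, -0.815]
contact_force: [0.2, 0.5, -6.6]
width: 0.0594
```

```bash
python3 est.py "0 0 0 0 0 0 0 0" 8 1; python3 yawp.py 1.571 16
```

```text
t 24.400000000000002 meas [-0.012, -0.0123, -0.0048, -0.0042, np.float64(-0.0081)] res [-0.0004 -0.0014  0.0005 -0.0003  0.0001] W,b [ 0.491  -0.0009] state th,om,al [-0.0083 -0.0057  0.0028] al meas 0.0026 n 564 pos [ 0.473  -0.2169  0.2477]
PLAN units [0.03, 0.03, 0.02, -0.01, -0.02, -0.03, -0.02, 0.0] dy mm [-0.6, -0.6, -0.4, 0.2, 0.4, 0.6, 0.4, -0.0]
 th [np.float64(-0.007), np.float64(-0.003), np.float64(0.001), np.float64(0.004), np.float64(0.005), np.float64(0.004), np.float64(0.001), np.float64(0.0)] end [ 0.0001 -0.0022  0.0028]
mast [ 0.62141291 -0.13363325] yaw0 0.5239824432188358
[[[0.001, -0.0017, 0], [0, 0, 0.084], 0], [[0.003, -0.0048, 0], [0, 0, 0.238], 0], [[0.0049, -0.0073, 0], [0, 0, 0.37], 0], [[0.0069, -0.009, 0], [0, 0, 0.479], 0], [[0.009, -0.0101, 0], [0, 0, 0.568], 0], [[0.0109, -0.0103, 0], [0, 0, 0.633], 0], [[0.0126, -0.01, 0], [0, 0, 0.678], 0], [[0.014, -0.009, 0], [0, 0, 0.699], 0]]
[[[0.0147, -0.0076, 0], [0, 0, 0.699], 0], [[0.015, -0.0059, 0], [0, 0, 0.678], 0], [[0.0144, -0.0043, 0], [0, 0, 0.633], 0], [[0.0132, -0.0027, 0], [0, 0, 0.568], 0], [[0.0112, -0.0014, 0], [0, 0, 0.479], 0], [[0.0088, -0.0007, 0], [0, 0, 0.37], 0], [[0.0056, -0.0001, 0], [0, 0, 0.238], 0], [[0.002, 0.0, 0], [0, 0, 0.084], 0]]
```

Emit:
servo_tool(increments=[[[0.0013,-0.0022,0],[0.026,0.015,0.084],0],[[0.0033,-0.0053,0],[0.026,0.016,0.238],0],[[0.0051,-0.0076,0],[0.017,0.011,0.37],0],[[0.0068,-0.0088,0],[-0.008,-0.006,0.479],0],[[0.0087,-0.0098,0],[-0.015,-0.013,0.568],0],[[0.0105,-0.0099,0],[-0.021,-0.022,0.633],0],[[0.0123,-0.0098,0],[-0.012,-0.016,0.678],0],[[0.014,-0.009,0],[0,0,0.699],0]])

```text
t: 25.2
position: [0.5349, -0.2785, 0.2475]
orientation: [0.412, 1.535, -0.411]
contact_force: [-0.1, -1.2, -6.0]
width: 0.0591
```

```bash
python3 est.py "0.03 0.03 0.02 -0.01 -0.02 -0.03 -0.02 0" 8 1; python3 yawp.py 1.571 8
```

```text
t 25.25 meas [-0.0123, -0.0048, -0.0042, -0.0081, np.float64(0.0019)] res [-0.0008  0.0003 -0.0005  0.0003 -0.    ] W,b [ 0.491  -0.0007] state th,om,al [0.0019 0.0012 0.0028] al meas 0.0037 n 562 pos [ 0.5349 -0.2785  0.2475]
PLAN units [-0.01, -0.01, -0.01, 0.0, 0.01, 0.01, 0.01, -0.0] dy mm [0.2, 0.2, 0.2, -0.0, -0.2, -0.2, -0.2, 0.0]
 th [np.float64(0.001), np.float64(-0.0), np.float64(-0.002), np.float64(-0.003), np.float64(-0.003), np.float64(-0.002), np.float64(-0.001), np.float64(-0.001)] end [-0.0007  0.0007  0.0028]
mast [ 0.62188461 -0.13266704] yaw0 1.048861533557535
[[[0.0034, -0.0019, 0], [0, 0, 0.16], 0], [[0.0089, -0.0045, 0], [0, 0, 0.424], 0], [[0.0131, -0.0056, 0], [0, 0, 0.599], 0], [[0.0155, -0.0049, 0], [0, 0, 0.686], 0], [[0.016, -0.0035, 0], [0, 0, 0.687], 0], [[0.0141, -0.0017, 0], [0, 0, 0.599], 0], [[0.01, -0.0005, 0], [0, 0, 0.423], 0], [[0.0038, -0.0001, 0], [0, 0, 0.161], 0]]
```

Emit:
servo_tool(increments=[[[0.0034,-0.0019,0],[0,0,0.16],0],[[0.0089,-0.0045,0],[0,0,0.424],0],[[0.0131,-0.0056,0],[0,0,0.599],0],[[0.0155,-0.0049,0],[0,0,0.686],0],[[0.016,-0.0035,0],[0,0,0.687],0],[[0.0141,-0.0017,0],[0,0,0.599],0],[[0.01,-0.0005,0],[0,0,0.423],0],[[0.0038,-0.0001,0],[0,0,0.161],0]])

```text
t: 26.05
position: [0.62, -0.3006, 0.2473]
orientation: [0.004, 1.574, -0.003]
contact_force: [-0.1, 0.3, -7.7]
width: 0.0591
```

```bash
python3 est.py "0 0 0 0 0 0 0 0" 8 2; python3 -c "
from h import *
s,M=st();print(M.round(4),s['joint_pos'].round(2))"
```

```text
t 26.150000000000002 meas [-0.0048, -0.0042, -0.0081, 0.0019, np.float64(0.0168), np.float64(0.0166)] res [-0.0005 -0.0016  0.0001  0.0046 -0.0014 -0.0003] W,b [ 4.946e-01 -2.000e-04] state th,om,al [0.0172 0.0191 0.0028] al meas 0.0031 n 567 pos [ 0.6201 -0.3006  0.2473]
PLAN units [-0.07, -0.07, -0.03, 0.02, 0.05, 0.06, 0.02, -0.0] dy mm [1.3, 1.3, 0.6, -0.4, -1.0, -1.1, -0.4, 0.0]
 th [np.float64(0.015), np.float64(0.008), np.float64(-0.001), np.float64(-0.008), np.float64(-0.01), np.float64(-0.008), np.float64(-0.006), np.float64(-0.005)] end [-0.0053 -0.0023 -0.    ]
[[-3.7e-03  6.2e-03  1.0e+00]
 [ 6.0e-04  1.0e+00 -6.2e-03]
 [-1.0e+00  5.0e-04 -3.7e-03]] [-0.56  0.71  0.02  0.89 -0.   -0.55]
```

Emit:
servo_tool(increments=[[[-0.0013,0.004,0],[0,-0.07,0],0],[[-0.0013,0.008,0],[0,-0.07,0],0],[[-0.0006,0.012,0],[0,-0.03,0],0],[[0.0004,0.014,0],[0,0.02,0],0],[[0.001,0.014,0],[0,0.05,0],0],[[0.0011,0.014,0],[0,0.06,0],0],[[0.0004,0.012,0],[0,0.02,0],0],[[0,0.008,0],[0,0,0],0]])

```text
t: 26.95
position: [0.6196, -0.2134, 0.2476]
orientation: [0.004, 1.572, -0.003]
contact_force: [-0.2, -0.5, -6.9]
width: 0.0594
```

```bash
python3 est.py "-0.07 -0.07 -0.03 0.02 0.05 0.06 0.02 0" 8 2
```

```text
t 27.05 meas [-0.0081, 0.0019, 0.0168, 0.0166, np.float64(0.0087), np.float64(0.0099)] res [-0.0011  0.003  -0.0003  0.0011  0.0001 -0.0004] W,b [0.4964 0.0005] state th,om,al [ 0.01    0.0103 -0.    ] al meas 0.0008 n 560 pos [ 0.6195 -0.2126  0.2476]
PLAN units [-0.04, -0.04, -0.02, 0.01, 0.03, 0.04, 0.02, -0.0] dy mm [0.8, 0.8, 0.4, -0.2, -0.6, -0.8, -0.4, 0.0]
 th [np.float64(0.009), np.float64(0.004), np.float64(-0.001), np.float64(-0.005), np.float64(-0.006), np.float64(-0.003), np.float64(-0.0), np.float64(0.001)] end [ 0.001   0.0051 -0.    ]
```

Emit:
servo_tool(increments=[[[-0.001,0.009,0],[0,-0.05,0],0],[[-0.0008,0.014,0],[0,-0.04,0],0],[[-0.0004,0.017,0],[0,-0.02,0],0],[[0.0002,0.018,0],[0,0.01,0],0],[[0.0006,0.018,0],[0,0.03,0],0],[[0.0006,0.017,0],[0,0.03,0],0],[[0.0004,0.015,0],[0,0.02,0],0],[[0,0.012,0],[0,0,0],0]])

```text
t: 27.85
position: [0.619, -0.0934, 0.2477]
orientation: [0.004, 1.569, -0.004]
contact_force: [0.4, -0.3, -6.7]
width: 0.0595
```

```bash
python3 est.py "-0.05 -0.04 -0.02 0.01 0.03 0.03 0.02 0" 8 2
```

```text
t 27.95 meas [0.0168, 0.0166, 0.0087, 0.0099, np.float64(0.0019), np.float64(0.0039)] res [-0.0006  0.0007  0.0016  0.0013  0.0005 -0.0013] W,b [0.496  0.0007] state th,om,al [ 0.0026  0.0015 -0.0028] al meas -0.002 n 587 pos [ 0.6189 -0.0919  0.2476]
PLAN units [-0.01, -0.01, -0.01, 0.0, 0.01, 0.01, 0.01, -0.0] dy mm [0.2, 0.2, 0.2, -0.0, -0.2, -0.2, -0.2, 0.0]
 th [np.float64(0.002), np.float64(0.0), np.float64(-0.001), np.float64(-0.003), np.float64(-0.003), np.float64(-0.002), np.float64(-0.001), np.float64(-0.0)] end [-0.0003  0.0002 -0.0028]
```

Emit:
servo_tool(increments=[[[0,0.01,0],[0,0,0],0],[[0,0.016,0],[0,0,0],0],[[0,0.019,0],[0,0,0],0],[[0,0.02,0],[0,0,0],0],[[0,0.02,0],[0,0,0],0],[[0,0.017,0],[0,0,0],0],[[0,0.012,0],[0,0,0],0],[[0,0.006,0],[0,0,0],0]])

```text
t: 28.75
position: [0.6188, 0.0262, 0.2476]
orientation: [0.004, 1.569, -0.003]
contact_force: [-0.0, -0.2, -7.7]
width: 0.0597
```

```bash
python3 est.py "0 0 0 0 0 0 0 0" 8 2; python3 yawp.py 0.152 24
```

```text
t 28.85 meas [0.0087, 0.0099, 0.0019, 0.0039, np.float64(-0.0042), np.float64(-0.004)] res [ 0.0009  0.0019 -0.0014 -0.0035  0.0013  0.0008] W,b [ 4.967e-01 -1.000e-04] state th,om,al [-0.0035 -0.0057 -0.0028] al meas -0.0022 n 570 pos [0.6188 0.0265 0.2476]
PLAN units [0.01, 0.02, 0.01, 0.0, -0.01, -0.01, -0.01, 0.0] dy mm [-0.2, -0.4, -0.2, -0.0, 0.2, 0.2, 0.2, -0.0]
 th [np.float64(-0.003), np.float64(-0.001), np.float64(0.0), np.float64(0.001), np.float64(0.001), np.float64(-0.0), np.float64(-0.002), np.float64(-0.003)] end [-0.0028 -0.0048 -0.0014]
mast [0.61970234 0.19557406] yaw0 1.566034154403059
[[[-0.0012, 0.0, 0], [0, 0, -0.052], 0], [[-0.0035, 0.0001, 0], [0, 0, -0.148], 0], [[-0.0056, 0.0002, 0], [0, 0, -0.236], 0], [[-0.0075, 0.0007, 0], [0, 0, -0.315], 0], [[-0.009, 0.0012, 0], [0, 0, -0.385], 0], [[-0.0104, 0.0021, 0], [0, 0, -0.447], 0], [[-0.0115, 0.003, 0], [0, 0, -0.499], 0], [[-0.0122, 0.0043, 0], [0, 0, -0.544], 0]]
[[[-0.0126, 0.0055, 0], [0, 0, -0.579], 0], [[-0.0126, 0.0068, 0], [0, 0, -0.605], 0], [[-0.0124, 0.0081, 0], [0, 0, -0.622], 0], [[-0.0117, 0.0092, 0], [0, 0, -0.632], 0], [[-0.0109, 0.0103, 0], [0, 0, -0.631], 0], [[-0.0099, 0.0111, 0], [0, 0, -0.623], 0], [[-0.0086, 0.0115, 0], [0, 0, -0.605], 0], [[-0.0072, 0.0116, 0], [0, 0, -0.579], 0]]
[[[-0.006, 0.0114, 0], [0, 0, -0.543], 0], [[-0.0047, 0.0109, 0], [0, 0, -0.5], 0], [[-0.0036, 0.01, 0], [0, 0, -0.447], 0], [[-0.0025, 0.0088, 0], [0, 0, -0.385], 0], [[-0.0018, 0.0073, 0], [0, 0, -0.315], 0], [[-0.0011, 0.0055, 0], [0, 0, -0.236], 0], [[-0.0005, 0.0034, 0], [0, 0, -0.148], 0], [[-0.0002, 0.0012, 0], [0, 0, -0.051], 0]]
```

Emit:
servo_tool(increments=[[[-0.0008,0,0],[0,0.02,-0.052],0],[[-0.0031,0.0001,0],[0,0.02,-0.148],0],[[-0.0056,0.0002,0],[0,0,-0.236],0],[[-0.0075,0.0007,0],[0,0,-0.315],0],[[-0.009,0.0012,0],[0,0,-0.385],0],[[-0.0104,0.0021,0],[0,0,-0.447],0],[[-0.0115,0.003,0],[0,0,-0.499],0],[[-0.0122,0.0043,0],[0,0,-0.544],0]])

```text
t: 29.65
position: [0.5582, 0.0357, 0.2477]
orientation: [0.297, 1.554, -0.296]
contact_force: [0.4, -0.4, -6.9]
width: 0.0595
```

```bash
python3 est.py "0.02 0.02 0 0 0 0 0 0" 8 1; python3 yawp.py 0.152 16
```

```text
t 29.7 meas [0.0019, 0.0039, -0.0042, -0.004, np.float64(-0.0104)] res [ 0.0003 -0.0018 -0.0011 -0.0019  0.0014] W,b [ 0.4977 -0.0012] state th,om,al [-0.0094 -0.0085  0.0028] al meas 0.0035 n 575 pos [0.5582 0.0357 0.2477]
PLAN units [0.03, 0.04, 0.02, -0.01, -0.03, -0.03, -0.02, 0.0] dy mm [-0.6, -0.8, -0.4, 0.2, 0.6, 0.6, 0.4, -0.0]
 th [np.float64(-0.008), np.float64(-0.004), np.float64(0.001), np.float64(0.004), np.float64(0.004), np.float64(0.001), np.float64(-0.001), np.float64(-0.003)] end [-0.0029 -0.0068  0.0028]
mast [0.61896807 0.19440926] yaw0 1.1918445798955617
[[[-0.0019, 0.0007, 0], [0, 0, -0.084], 0], [[-0.0051, 0.0022, 0], [0, 0, -0.236], 0], [[-0.0079, 0.0038, 0], [0, 0, -0.368], 0], [[-0.0098, 0.0055, 0], [0, 0, -0.476], 0], [[-0.0112, 0.0074, 0], [0, 0, -0.564], 0], [[-0.0118, 0.0092, 0], [0, 0, -0.629], 0], [[-0.0116, 0.0109, 0], [0, 0, -0.672], 0], [[-0.0109, 0.0124, 0], [0, 0, -0.695], 0]]
[[[-0.0096, 0.0134, 0], [0, 0, -0.694], 0], [[-0.008, 0.0138, 0], [0, 0, -0.673], 0], [[-0.0064, 0.0135, 0], [0, 0, -0.629], 0], [[-0.0046, 0.0125, 0], [0, 0, -0.564], 0], [[-0.0031, 0.0109, 0], [0, 0, -0.476], 0], [[-0.002, 0.0085, 0], [0, 0, -0.367], 0], [[-0.001, 0.0055, 0], [0, 0, -0.237], 0], [[-0.0003, 0.002, 0], [0, 0, -0.083], 0]]
```

Emit:
servo_tool(increments=[[[-0.0012,0.0004,0],[0.015,0.037,-0.084],0],[[-0.0044,0.0019,0],[0.016,0.037,-0.236],0],[[-0.0076,0.0036,0],[0.009,0.018,-0.368],0],[[-0.0098,0.0055,0],[0,0,-0.476],0],[[-0.0117,0.0077,0],[-0.016,-0.025,-0.564],0],[[-0.0123,0.0095,0],[-0.018,-0.024,-0.629],0],[[-0.012,0.0113,0],[-0.02,-0.022,-0.672],0],[[-0.0109,0.0124,0],[0,0,-0.695],0]])

```text
t: 30.5
position: [0.489, 0.0886, 0.2478]
orientation: [0.703, 1.459, -0.698]
contact_force: [1.1, 0.5, -7.0]
width: 0.0592
```

```bash
python3 est.py "0.04 0.04 0.02 0 -0.03 -0.03 -0.03 0" 8 1; python3 yawp.py 0.152 8
```

```text
t 30.55 meas [0.0039, -0.0042, -0.004, -0.0104, np.float64(0.0035)] res [-0.001  -0.0009 -0.0018  0.0013 -0.    ] W,b [ 0.4983 -0.0013] state th,om,al [0.0035 0.0014 0.0042] al meas 0.005 n 570 pos [0.489  0.0886 0.2478]
PLAN units [-0.01, -0.02, -0.01, 0.0, 0.01, 0.02, 0.01, -0.0] dy mm [0.2, 0.4, 0.2, -0.0, -0.2, -0.4, -0.2, 0.0]
 th [np.float64(0.003), np.float64(0.0), np.float64(-0.002), np.float64(-0.004), np.float64(-0.004), np.float64(-0.003), np.float64(-0.002), np.float64(-0.001)] end [-0.0012 -0.0002  0.0042]
mast [0.61995292 0.19616225] yaw0 0.6733697315353324
[[[-0.0024, 0.003, 0], [0, 0, -0.161], 0], [[-0.0058, 0.0082, 0], [0, 0, -0.423], 0], [[-0.0074, 0.0121, 0], [0, 0, -0.598], 0], [[-0.0073, 0.0146, 0], [0, 0, -0.685], 0], [[-0.0058, 0.0152, 0], [0, 0, -0.686], 0], [[-0.0038, 0.0136, 0], [0, 0, -0.598], 0], [[-0.0021, 0.0099, 0], [0, 0, -0.423], 0], [[-0.0006, 0.0037, 0], [0, 0, -0.16], 0]]
```

Emit:
servo_tool(increments=[[[-0.0026,0.0033,0],[-0.016,-0.012,-0.161],0],[[-0.0059,0.0084,0],[-0.008,-0.006,-0.423],0],[[-0.0074,0.0121,0],[0,0,-0.598],0],[[-0.0073,0.0146,0],[0,0,-0.685],0],[[-0.0058,0.0152,0],[0,0,-0.686],0],[[-0.0038,0.0136,0],[0,0,-0.598],0],[[-0.0021,0.0099,0],[0,0,-0.423],0],[[-0.0006,0.0037,0],[0,0,-0.16],0]])

```text
t: 31.35
position: [0.4541, 0.1702, 0.2478]
orientation: [1.094, 1.28, -1.091]
contact_force: [0.8, 0.0, -6.1]
width: 0.0593
```

```bash
cat > dockm.py <<'E'
from h import *
import glob
s,M=st();d=dict(np.load("last.npz"));P=cloud(d)
psi=np.arctan2(M[1,1],M[0,1]);dk=np.array([.589,.195]);c,n=np.cos(.152),np.sin(.152)
tod=lambda p:np.array([(p[...,0]-dk[0])*c+(p[...,1]-dk[1])*n,-(p[...,0]-dk[0])*n+(p[...,1]-dk[1])*c])
print("yaw",psi,"TCP in dock",tod(s["position"]).round(4),"joints",s["joint_pos"].round(2))
# fork prongs in dock frame
q=P[130:215,180:245].reshape(-1,3);q=q[(q[:,2]>.18)&(q[:,2]<.2)];f=tod(q)
for x0 in(.15,.165,.18,.195):
    t=np.sort(f[1][abs(f[0]-x0)<.008])
    if len(t)>5:k=np.argmax(np.diff(t));print("prong at",x0,t[[0,k,k+1,-1]].round(4),"mid",(t[k]+t[k+1])/2)
# plate in dock frame: heights .05-.075
q=P.reshape(-1,3);q=q[(q[:,2]>.052)&(q[:,2]<.074)];f=tod(q);t=tod(s["position"])
for a,b in((.05,.08),(.08,.12)):
    m=(f[0]-t[0]>a)&(f[0]-t[0]<b)&(abs(f[1]-t[1])<.08);y=f[1][m]
    if len(y):print("plate y edges rel TCP",(np.percentile(y,[1,99])-t[1]).round(4))
m=(abs(f[1]-t[1]-.04)<.012)&(f[0]-t[0]>.1)&(f[0]-t[0]<.25);print("front edge rel TCP",np.percentile(f[0][m],[98,100])-t[0] if m.sum() else None)
E
sed -i 's#^print("t"#np.savez("last.npz",**d)\nprint("t"#' est.py
python3 est.py "-0.02 -0.01 0 0 0 0 0 0" 8 2; python3 dockm.py
```

```text
t 31.45 meas [-0.0042, -0.004, -0.0104, 0.0035, np.float64(-0.0048), np.float64(-0.0068)] res [-0.0002 -0.0017  0.0006 -0.0008 -0.0006  0.0009] W,b [ 0.4986 -0.0012] state th,om,al [-0.0063 -0.0094 -0.    ] al meas 0.0022 n 571 pos [0.4542 0.1703 0.2479]
PLAN units [0.02, 0.03, 0.02, 0.0, -0.01, -0.02, -0.01, 0.0] dy mm [-0.4, -0.6, -0.4, -0.0, 0.2, 0.4, 0.2, -0.0]
 th [np.float64(-0.006), np.float64(-0.003), np.float64(-0.0), np.float64(0.002), np.float64(0.003), np.float64(0.001), np.float64(-0.0), np.float64(-0.001)] end [-0.0008 -0.0011  0.0042]
yaw 0.15843174403202392 TCP in dock [-0.1371 -0.0045] joints [ 0.21  0.38 -0.57  0.62  0.    1.62]
prong at 0.15 [-0.0257 -0.0147  0.0134  0.0253] mid -0.0006562557954525759
prong at 0.165 [-0.0243 -0.0149  0.0138  0.0228] mid -0.0005344539168216063
prong at 0.18 [-0.0244 -0.0141  0.014   0.0232] mid -6.433453365575423e-05
prong at 0.195 [-0.0243 -0.0138  0.0142  0.0245] mid 0.00022449212622764267
plate y edges rel TCP [-0.0548  0.0528]
plate y edges rel TCP [-0.0547  0.0532]
front edge rel TCP [0.16210123 0.16315427]
```

Emit:
servo_tool(increments=[[[0.002,0.0006,0],[0.02,0.003,-0.005],0],[[0.004,0.0009,0],[0.02,0.003,-0.006],0],[[0.0059,0.0012,0],[0.02,0.003,-0.006],0],[[0.0068,0.0018,0],[0,0,-0.006],0],[[0.0068,0.002,0],[-0.01,-0.002,-0.006],0],[[0.0057,0.002,0],[-0.02,-0.003,-0.006],0],[[0.0048,0.0017,0],[-0.01,-0.002,-0.006],0],[[0.0029,0.0011,0],[0,0,-0.005],0]])

```text
t: 32.25
position: [0.4929, 0.1811, 0.2476]
orientation: [1.1, 1.279, -1.096]
contact_force: [0.9, -0.0, -6.7]
width: 0.0594
```

```bash
python3 est.py "0.02 0.02 0.02 0 -0.01 -0.02 -0.01 0" 8 2; python3 dockm.py; python3 pit.py
```

```text
t 32.349999999999994 meas [-0.0104, 0.0035, -0.0048, -0.0068, np.float64(-0.017), np.float64(-0.0217)] res [ 0.0017 -0.0003 -0.0035 -0.0023 -0.0008  0.0025] W,b [ 0.5031 -0.0018] state th,om,al [-0.0206 -0.0294  0.0028] al meas 0.0034 n 568 pos [0.4931 0.1812 0.2477]
PLAN units [0.08, 0.08, 0.03, -0.02, -0.06, -0.07, -0.03, 0.0] dy mm [-1.5, -1.5, -0.6, 0.4, 1.1, 1.3, 0.6, -0.0]
 th [np.float64(-0.019), np.float64(-0.011), np.float64(-0.002), np.float64(0.005), np.float64(0.006), np.float64(0.003), np.float64(-0.001), np.float64(-0.004)] end [-0.0039 -0.0124  0.0042]
yaw 0.15087541177427943 TCP in dock [-0.0973  0.0008] joints [ 0.21  0.44 -0.47  0.66  0.    1.63]
prong at 0.15 [-0.0258 -0.0145  0.014   0.023 ] mid -0.000267857109903848
prong at 0.165 [-0.0242 -0.0147  0.0138  0.023 ] mid -0.00046963103529388053
prong at 0.18 [-0.0247 -0.0137  0.0144  0.0232] mid 0.00031143055476346316
prong at 0.195 [-0.0243 -0.0136  0.014   0.0243] mid 0.00022565483068323795
plate y edges rel TCP [-0.0555  0.0522]
plate y edges rel TCP [-0.0553  0.0524]
front edge rel TCP [0.17147273 0.17266294]
t 32.35 [0.4927 0.1811 0.2476] F [ 0.5  0.9 -7.4] tq [-0.1   0.71  0.  ] w 0.0594 n,slope_x,slope_y,z0 [ 4.88e+02 -5.90e-03  2.00e-04  6.23e-02]
```

Emit:
servo_tool(increments=[[[0.0003,-0.0019,0],[0.099,0.015,0],0],[[0.0002,-0.0015,0],[0.079,0.012,0],0],[[0.0001,-0.0006,0],[0.03,0.005,0],0],[[-0.0001,0.0004,0],[-0.02,-0.003,0],0],[[-0.0002,0.0011,0],[-0.059,-0.009,0],0],[[-0.0002,0.0011,0],[-0.059,-0.009,0],0],[[-0.0001,0.0008,0],[-0.04,-0.006,0],0]])

```text
t: 33.1
position: [0.4923, 0.1805, 0.2477]
orientation: [1.102, 1.282, -1.094]
contact_force: [-0.8, -0.4, -7.3]
width: 0.0592
```

```bash
python3 est.py "0.1 0.08 0.03 -0.02 -0.06 -0.06 -0.04" 6 2
```

```text
t 33.199999999999996 meas [-0.0048, -0.0068, -0.017, -0.0217, np.float64(-0.0214), np.float64(-0.0253)] res [-0.0008  0.0003 -0.0044 -0.002   0.0005  0.001 ] W,b [ 0.5114 -0.0029] state th,om,al [-0.0273 -0.0561  0.007 ] al meas 0.0071 n 561 pos [0.4922 0.1806 0.2477]
PLAN units [0.18, 0.15, -0.05, -0.18, -0.13, 0.05] dy mm [-3.4, -2.9, 1.0, 3.4, 2.5, -1.0]
 th [np.float64(-0.023), np.float64(-0.004), np.float64(0.012), np.float64(0.015), np.float64(0.005), np.float64(-0.0)] end [-0.0003 -0.0003  0.0097]
```

Emit:
servo_tool(increments=[[[0.0005,-0.0034,0],[0.178,0.027,0],0],[[0.0004,-0.0029,0],[0.148,0.023,0],0],[[-0.0002,0.001,0],[-0.049,-0.008,0],0],[[-0.0005,0.0034,0],[-0.178,-0.027,0],0],[[-0.0004,0.0025,0],[-0.128,-0.02,0],0],[[0.0002,-0.001,0],[0.049,0.008,0],0]])

```text
t: 33.8
position: [0.4922, 0.1806, 0.2477]
orientation: [1.104, 1.285, -1.092]
contact_force: [-0.6, -0.7, -6.7]
width: 0.0593
```

```bash
python3 est.py "0.18 0.15 -0.05 -0.18 -0.13 0.05" 8 2
```

```text
t 33.9 meas [-0.017, -0.0217, -0.0214, -0.0253, np.float64(-0.0014), np.float64(-0.0033)] res [-0.002  -0.0011 -0.0008 -0.0004 -0.0007  0.0012] W,b [ 0.5121 -0.0027] state th,om,al [-0.0022 -0.0007  0.0097] al meas 0.0109 n 561 pos [0.4922 0.1803 0.2477]
PLAN units [0.01, 0.01, 0.01, -0.0, -0.01, -0.01, -0.01, 0.0] dy mm [-0.2, -0.2, -0.2, 0.0, 0.2, 0.2, 0.2, -0.0]
 th [np.float64(-0.001), np.float64(0.0), np.float64(0.002), np.float64(0.004), np.float64(0.004), np.float64(0.003), np.float64(0.002), np.float64(0.002)] end [0.0022 0.0018 0.0097]
```

Emit:
servo_tool(increments=[[[0.004,0.0006,0],[0,0,0],0],[[0.0099,0.0015,0],[0,0,0],0],[[0.0138,0.0021,0],[0,0,0],0],[[0.0158,0.0024,0],[0,0,0],0],[[0.0168,0.0026,0],[0,0,0],0],[[0.0158,0.0024,0],[0,0,0],0],[[0.0129,0.002,0],[0,0,0],0],[[0.0079,0.0012,0],[0,0,0],0]])

```text
t: 34.7
position: [0.591, 0.1947, 0.2475]
orientation: [1.106, 1.283, -1.092]
contact_force: [-0.1, -0.8, -7.7]
width: 0.0595
```

```bash
python3 est.py "0 0 0 0 0 0 0 0" 8 2;python3 dockm.py
```

```text
t 34.8 meas [-0.0214, -0.0253, -0.0014, -0.0033, np.float64(-0.0046), np.float64(-0.0058)] res [-0.0005 -0.0007 -0.0021 -0.0002  0.0001  0.0012] W,b [ 0.5107 -0.0024] state th,om,al [-0.0047 -0.0017  0.0097] al meas 0.0104 n 558 pos [0.5917 0.1948 0.2476]
PLAN units [0.02, 0.02, 0.01, -0.01, -0.02, -0.02, -0.01, 0.0] dy mm [-0.4, -0.4, -0.2, 0.2, 0.4, 0.4, 0.2, -0.0]
 th [np.float64(-0.003), np.float64(-0.0), np.float64(0.003), np.float64(0.004), np.float64(0.004), np.float64(0.003), np.float64(0.001), np.float64(0.001)] end [0.0011 0.0002 0.0084]
yaw 0.1502555528070015 TCP in dock [ 0.0015 -0.0006] joints [ 0.2   0.59 -0.2   0.78  0.01  1.62]
prong at 0.15 [-0.0254 -0.014   0.0141  0.025 ] mid 9.337658934399987e-05
prong at 0.165 [-0.0239  0.004   0.0139  0.0232] mid 0.008976487651205988
prong at 0.18 [-0.024  -0.0236 -0.022  -0.0209] mid -0.022790373413415672
plate y edges rel TCP [-0.0549 -0.0058]
plate y edges rel TCP [-0.0547  0.0517]
front edge rel TCP [0.19015444 0.19205887]
```

The mast is in the fork, with the TCP at (+1.5, −0.6) mm in the dock frame. Now I'll lower it while levelling.

Emit:
servo_tool(increments=[[[0,0.0001,-0.003],[-0.007,-0.001,0],0],[[0,0.0001,-0.005],[-0.007,-0.001,0],0],[[0,0.0001,-0.006],[-0.007,-0.001,0],0],[[0,0.0002,-0.006],[-0.007,-0.001,0],0],[[0,0.0001,-0.006],[-0.007,-0.001,0],0],[[0,0.0001,-0.004],[-0.007,-0.001,0],0],[[0,0.0002,-0.003],[-0.007,-0.001,0],0],[[0,0.0001,-0.001],[-0.007,-0.001,0],0]])

```text
t: 35.6
position: [0.5891, 0.1957, 0.2132]
orientation: [1.099, 1.279, -1.097]
contact_force: [-1.2, -0.3, -7.0]
width: 0.0589
```

Emit:
servo_tool(increments=[[[0,0,-0.001],[0,0,0],0],[[0,0,-0.001],[0,0,0],0],[[0,0,-0.001],[0,0,0],0]])

```text
t: 35.9
position: [0.5894, 0.1957, 0.2108]
orientation: [1.1, 1.278, -1.096]
contact_force: [0.2, -0.4, -7.2]
width: 0.059
```

```bash
python3 look.py 1; python3 pit.py
```

```text
t 35.9 th [np.float64(-0.0327)] al 0.0025 n 503 w 0.074 ztop 0.2459 pos [0.5894 0.1957 0.2108] fz [ 0.2 -0.4 -7.2] tq [-0.11  0.75 -0.05] sag 0
t 35.95 [0.5893 0.1957 0.2107] F [-0.2  0.2 -7.4] tq [-0.12  0.73  0.08] w 0.0595 n,slope_x,slope_y,z0 [ 3.37e+02 -1.55e-02  9.70e-03  2.63e-02]
```

Emit:
servo_tool(increments=[[[0,0,-0.001],[0,0,0],0],[[0,0,-0.001],[0,0,0],0],[[0,0,-0.0005],[0,0,0],0],[[0,0,0],[0,0,0],0]])

```text
t: 36.4
position: [0.5894, 0.1957, 0.209]
orientation: [1.1, 1.278, -1.095]
contact_force: [-3.9, -1.4, 1.9]
width: 0.0595
```

```bash
python3 look.py 1
```

```text
t 36.4 th [np.float64(-0.0417)] al 0.0024 n 510 w 0.0732 ztop 0.2466 pos [0.5894 0.1957 0.209 ] fz [-3.9 -1.4  1.9] tq [-0.2   0.5  -0.04] sag 0
```

Emit:
servo_tool(increments=[[[0,0,0],[0,0,0],0.72],[[0,0,0],[0,0,0],0.75],[[0,0,0],[0,0,0],0.8],[[0,0,0],[0,0,0],0.9],[[0,0,0],[0,0,0],0.9],[[0,0,0],[0,0,0],0.9]])

```text
t: 37.05
position: [0.5893, 0.1957, 0.2082]
orientation: [1.1, 1.278, -1.096]
contact_force: [-0.1, -0.3, 1.0]
width: 0.077
```

```bash
python3 look.py 2
python3 - <<'E'
from h import *
from workcell import bot
e=bot.get_image("scene");d=bot.get_image("top");np.savez("last.npz",**d)
a=cv2.resize(d["img"][130:270,170:260],(386,600));b=cv2.resize(e["img"][190:295,300:370],(400,600));cv2.imwrite("pics/f1.png",np.hstack([a,b]))
print(bot.get_state()["width"])
E
python3 dockm.py;python3 pit.py
```

```text
t 37.1 th [np.float64(-0.0405), np.float64(-0.0424)] al 0.0025 n 523 w 0.0736 ztop 0.2473 pos [0.5893 0.1957 0.2082] fz [-0.1  0.4  0.4] tq [ 0.01 -0.02  0.  ] sag 0
0.07676317638770969
yaw 0.1506243616497721 TCP in dock [0.0003 0.0006] joints [ 0.2   0.64 -0.23  0.7   0.    1.62]
prong at 0.15 [-0.0253 -0.0145  0.0141  0.025 ] mid -0.00021166593598150821
prong at 0.165 [-0.0246 -0.0151  0.0145  0.0236] mid -0.0003289132509986751
prong at 0.18 [-0.0244 -0.0204 -0.019  -0.017 ] mid -0.01969878059729484
prong at 0.195 [-0.0244 -0.0201 -0.0188 -0.0178] mid -0.01943303049419396
front edge rel TCP None
t 37.25 [0.5893 0.1957 0.2082] F [ 0.4  1.8 -0.4] tq [-0.02  0.01 -0.03] w 0.0768 n,slope_x,slope_y,z0 [ 3.31e+02 -5.90e-03 -7.90e-03  2.39e-02]
```

View pics/f1.png

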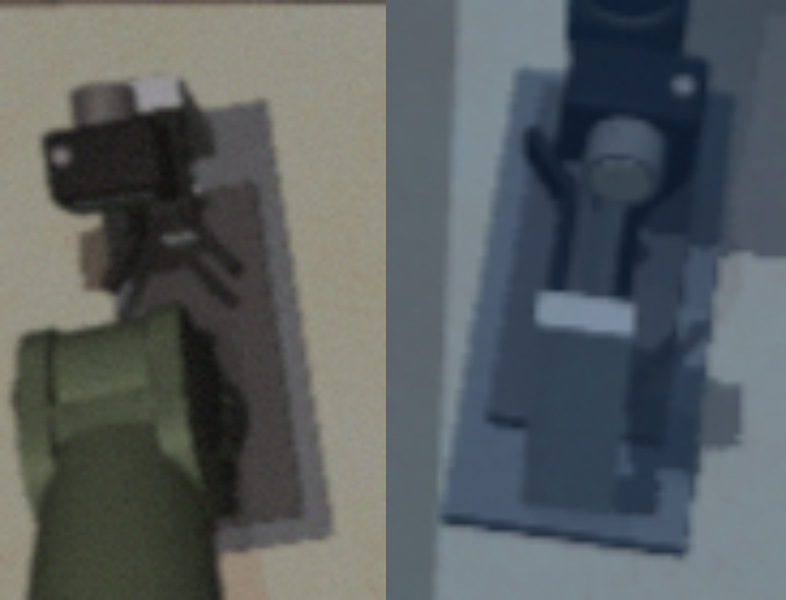

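The picture shows the plate square on the bed (left crop, plate edge about 250,180 to 300,510). The mast stands between the prongs and the camera leans about 0.04 rad on one prong. The fingers are open, so I'll withdraw straight up, then back.

Emit:
servo_tool(increments=[[[0,0,0.005],[0,0,0],0.95],[[0,0,0.01],[0,0,0],0.95],[[0,0,0.02],[0,0,0],0.95],[[0,0,0.02],[0,0,0],0.95],[[-0.01,-0.002,0.02],[0,0,0],0.95],[[-0.02,-0.003,0.02],[0,0,0],0.95],[[-0.03,-0.005,0.01],[0,0,0],0.95],[[-0.03,-0.005,0],[0,0,0],0.95]])

```text
t: 38.1
position: [0.4993, 0.1807, 0.3159]
orientation: [1.102, 1.275, -1.093]
contact_force: [-1.1, -0.3, 1.1]
width: 0.0813
```

Emit:
servo_tool(increments=[[[-0.03,-0.005,0],[0,0,0],0.95],[[-0.02,-0.003,0],[0,0,0],0.95],[[0,0,0],[0,0,0],0.95],[[0,0,0],[0,0,0],0.95]])

```text
t: 38.5
position: [0.4499, 0.1728, 0.3143]
orientation: [1.101, 1.277, -1.094]
contact_force: [0.3, 0.1, -0.1]
width: 0.0812
```

Run:
```python
from h import *
from workcell import bot
s,M=st();dk=np.array([.589,.195]);c,n=np.cos(.152),np.sin(.152);print(s["t"],s["position"],s["contact_force"])
th=[]
for i in range(2):
    d=bot.get_image("top")
    f=dict(s);o=R.from_matrix(np.array([[0,c,n],[0,n,-c],[-1,0,0]])).as_rotvec();f["orientation"]=o;f["position"]=np.array([dk[0],dk[1],.209])
    t,_,x=lean(d,f,off=.002);th.append(t)
print("lean",th,x["n"],x["ztop"])
P=cloud(d).reshape(-1,3);q=P[:,:2]-dk;q=np.c_[q[:,0]*c+q[:,1]*n,-q[:,0]*n+q[:,1]*c,P[:,2]]
h=q[(q[:,2]>.08)&(q[:,2]<.093)&(abs(q[:,0])<.06)&(abs(q[:,1])<.05)];print("handle",len(h),h.min(0) if len(h) else 0,h.max(0) if len(h) else 0)
m=(q[:,2]>.019)&(q[:,2]<.03)&(abs(q[:,1])<.07)&(q[:,0]>-.1)&(q[:,0]<.1);print("plate",np.percentile(q[m],[1,50,99],axis=0).round(4))
```

```text
38.5 [0.44985486 0.17281477 0.31429983] [ 0.29290619  0.05231542 -0.08295126]
lean [np.float64(-0.05099727337412804), np.float64(-0.05060139028159555)] 509 0.24671532625157613
handle 100 [-0.02985302 -0.010715    0.08006245] [0.03011032 0.00942378 0.09205963]
plate [[-0.0775 -0.0547  0.0192]
 [ 0.0147 -0.0044  0.0237]
 [ 0.0986  0.0533  0.0296]]
```

The handle sits at (0, −1) mm from the seat, the plate top is about 24 mm high (flat on the bed), the lean is steady at about 0.05 rad and the robot is clear.

```bash
python3 -c "
from workcell import bot
print(bot.sign_off())"
```

```text
the job is handed in; nothing more can be done
None
```

The stand is on the dock's bed, released, with the mast in the fork, and I handed the job in at about 38.6 s of the 72 s. No verdict was reported.

**Last checks before hand-in:**
- **Seat:** the handle centre measured 0 mm along and 1 mm across from the seat. The plate top was about 24 mm above the bench, so it lies flat on the bed.
- **Camera:** it leaned a steady 0.051 rad against a prong, where the limit is 0.13.
- **Robot:** it was clear and the force reading was about zero.
- **Not re-measured:** I did not check the bystanders at the end. Nothing was ever close to the spool, vase or bin.

**How it went:**
- **Grip:** gripping across the 20 mm, as the task describes, let the stand slip nose-down in two lifts, both near the bench. I set it back each time and gripped the handle lengthwise across its 60 mm, which held it level.
- **Hold:** I swung the camera upright by tilting. It then stayed within about 0.04 rad for about 4.6 s, at 51 mm height and within 0.2 m of the start; only a few of those moments were measured.
- **Carry:** the first sideways move let the lean grow to a measured 0.095 rad (about 0.10 by estimate), still within 0.2 m of the start, and I corrected it. I then turned the stand about the mast to travel along the hinge axis. Measured lean stayed under about 0.026 rad until the mast was in the fork.

**One disagreement:** near the dock, the balance suggested a bias of about 0.01 rad in the measured lean or stand roll. I compensated for it but did not find its cause.

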